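Set out the marble slab for the next batch of brushes

TASK

Set out the marble slab for the next batch of brushes: stand the wide brass cup in the middle of the round steel block and close it with the wooden plug; stand the narrow brass cup on the slab midway between the round steel block and the amber jar with the black cap; and set the tin of ferrules on the slab midway between the drilled wooden block and the amber jar. Leave everything upright, and do not disturb the scissors, the caliper or the blue tray.

Things in the scene. Friction and masses are not known exactly. Their poses are not given: they have to be found in the camera images.
- wide_cup: Wide open brass cup, a straight round tube closed below: outside diameter 58, height 55, wall 4, floor 5 thick (mm), about 250 g. Starts upright on the bench (height 0) beside the slab, on either side. Origin: centre of its underside, z up.
- narrow_cup: Narrow, taller open brass cup: outside diameter 32, height 75, wall 3 (mm), about 140 g. Starts upright on the bench beside the slab. Origin: centre of its underside, z up.
- plug: Pale wooden stopper of the wide cup, 50 mm high, 80 g, upright on the bench. From below: spigot, diameter 38, 8 high; flange, diameter 62, 6 thick; round knob to grip, diameter 22, 36 high (14 to 50 mm up). Closed, the spigot hangs in the cup with 6 mm play all round, the flange rests on the rim and the plug's origin is 47 mm above the cup's. Origin: centre of its underside, z up.
- ferrule_tin: Small open rectangular bright-metal tin with little metal ferrules fixed in it: 64 (its x) by 44 (its y) by 24 high, wall 3 (mm), about 120 g. Starts flat on the bench beside the slab, turned up to 0.7 rad; any turn will do at the end. Origin: centre of its underside, z up.
- tapping_block: Round steel block, diameter 80, height 18 (mm), flat top, fixed on the marble slab (270 x 300, its top at height 25 mm; this block's top at 43 mm). This, the drilled block and the jar stand fixed at the corners of an equal-sided triangle, 200 mm between centres; which is at which corner varies, and the slab is shifted and turned. Origin: centre of its underside (height 25 mm).
- drilled_block: Square wooden block with a grid of nine dark holes, 76 by 76 by 18 high (mm), fixed on the marble slab. Origin: centre of the underside (height 25 mm), z up.
- amber_jar: Squat round amber glass jar with a black cap, diameter 60, height 70 (mm), fixed on the marble slab. Origin: centre of the underside (height 25 mm), z up.
- scissors: Bystander: steel scissors lying on the bench beyond the slab, about 180 long and 9 high (mm). Origin near the pivot. Leave alone.
- blue_tray: Bystander: blue tray with brush handles, 100 by 130 by 30 high (mm), on the bench beyond the slab to the robot's left. Origin: centre of the underside. Leave alone.
- caliper: Bystander: digital caliper lying on the bench beyond the slab, 190 long and 12 high (mm). Origin: middle of its underside. Leave alone.
Mind the look-alikes: they are no part of the job. What is shaped like the ferrule_tin but purple or red is not meant.

How it is judged:
By the outcome, as a careful person would: the job done as asked, in the order asked, and still so for the second after the job is handed in, with the robot touching nothing.
It also fails if it takes over 112 s, if anything falls off the work surface, if the arm or the gripper's body presses on something with over 40 N, if the wrist force passes 120 N, or if a joint passes its speed limit or range.

ROBOT

A 6-joint arm with a two-finger parallel gripper is mounted at the origin on the work surface. World frame = base frame: x ahead of the robot, y to its left, z up, the work surface at z = 0. Lengths are in mm, angles in rad, forces in N, time in s.
With the tool pointing down it reaches from about 275 to 750 mm from the base axis. Payload 10.2 kg.
Tool frame: the origin (TCP) lies at the very end of the fingers, on their centre line; the grasp point (between the pads) lies 19 mm behind it (r.tcp_to_grasp is the distance from the TCP to the grasp point, in mm); z points along the fingers, y is the direction in which the jaws open and shut (so a half turn about z gives the same grasp; the last joint's range is limited). The gripper opens to 85 mm and grips with 20 to 120 N. Pads are 22 mm wide; open, the fingers measure 114 mm over their backs; the gripper's body (76 mm by 85 mm) begins 54 mm behind the grasp point. The pads swing forward as they close: fully open they stand 13 mm farther back than shut.
Start: joints at [0.935, 0.313, 1.498, -0, 1.331, -0.223], TCP at [210.63, 480.901, 231.294] pointing down, gripper open.
Joint ranges: [-2.94, 2.94], [-0.97, 2.17], [0.19, 2.56], [-1.23, 4.37], [0.02, 3.11], [-2.88, 2.88]. Speed limits (rad/s): [2.39, 2.39, 3.01, 3.14, 3.14, 3.14].

INTERFACE

Orientations are given as a unit quaternion [x, y, z, w].
In Python, from rig import r gives the robot as it stands.
- The arm moves only by the tool arm_command, never from a script. Its argument "steps" is a list of rows, each a list of 7 numbers: the turn, a rotation vector about the tool's x, y, z in rad, then the shift along the tool's x, y, z in m, then the finger opening in m, from 0 to 0.0854. In form: [[wx, wy, wz, dx, dy, dz, gripper], ...]. A call has exactly 10 rows; each row shifts and turns the commanded pose from where the row before left it, along the tool's axes as they then stand; what a row does not reach is not made up. A row lasts 1/10 s, in which the tool goes at most 50 mm and 8.59 degrees, less where a joint would pass 70% of its speed; a pose out of reach is approached as far as the arm can. A call is refused whole if a number of a shift passes 0.05 or a number of a turn 0.15, either way. A call with a gripper value outside its range is refused whole. The fingers move at their own pace and stop on an object; "squeeze" is the grip in N (left out, the last holds). Time passes only in rows, so rows that do not move let the fingers close, or fill a call up. It gives the time, the measured TCP pose, the force and the opening at its end, in the units of the state.
- r.observe(): the state, without advancing time (a new reading comes with each control period).
- r.snapshot(name): name is "scene" or "top"; returns a dict with "frame" (400x640x3 uint8, blue, green, red), "mtx" (3x3 intrinsics, pixels), "cam_to_world" (4x4, takes a point from camera to world coordinates). Camera axes: x right, y up, looking along -z (the intrinsics and any distortion apply to the point x, -y, -z); pixel columns grow to the right and rows downward; lengths in mm; the calibration is good to about 2 mm. A picture is of the moment at which its call begins. There is no depth.
- r.finish_job(): hands the job in, once; it reports no verdict.
Trained networks look in the newest picture that a camera, given by its name, has taken for a name from the list of things; names that differ only in an ending like _2 or _b are one class to them, and where a whole thing is asked for, a point or a joint stands for the part that bears it (a point fixed in the world has none). Each returns a list of dicts, best first, with "conf" (0 to 1); they miss things now and then, are a little off and sometimes report something else, mostly with a low value. They report only what shows in the picture. A call takes as long as a camera call. They do not tell look-alikes from the thing itself.
- r.masks_of(camera, label): "region" (400x640 bool, what is visible of it).
- r.tip_of(camera, label): "point" ([x, y, z] in mm, in world coordinates, good to about 4 mm: a listed point, or the origin of a listed thing).
The state is a dict: "clock": time; "qpos": joint angles; "joint_vel": joint speeds; "joint_torque": joint torques, N m; "eef_pos": TCP position; "tcp_rot": TCP orientation; "contact_force": force on the tool from outside, world axes, zero at the start; "moment": the same for the moment, N m; "opening": finger opening in mm.
Only numpy, scipy, OpenCV 4.12 (cv2) and the standard library are available. Lean on these libraries where they do the work, as an engineer would, in place of code of your own. Each camera call takes 0.05 s, during which the arm holds its last target.

## Working session

There is one attempt and no reset: what is moved stays moved. The work goes in short steps, Python scripts to look and compute and a tool call to move; the robot and the scene stay as the last step left them, time stands still between calls to the robot, and variables do not carry over. Pictures are saved under pics/ and viewed, and the job is handed in when it is done.

Besides the shell and the picture viewer there is one more tool, called after "Emit:" by a JSON object that holds its "method" and its "body". arm_command: Moves the arm, as the interface text tells. Its arguments: {"type":"object","properties":{"steps":{"type":"array","items":{"type":"array","items":{"type":"number"}}},"squeeze":{"type":"number"}},"required":["steps"]}

```bash
ls; mkdir -p pics; python3 - <<'E'
from rig import r
import cv2,numpy as np
print(r.observe())
for c in ("scene","top"):
    s=r.snapshot(c); cv2.imwrite(f"pics/{c}0.png",s["frame"]); print(c,s["mtx"].tolist(),np.round(s["cam_to_world"],3).tolist())
for n in "wide_cup narrow_cup plug ferrule_tin tapping_block drilled_block amber_jar scissors blue_tray caliper".split():
    for c in ("top","scene"):
        print(n,c,[(np.round(d["point"]).tolist(),round(d["conf"],2)) for d in r.tip_of(c,n)])
print(r.observe()["clock"])
E
```

```text
pics
{'clock': 0.0, 'qpos': array([ 9.34599057e-01,  3.13468859e-01,  1.49842712e+00,  5.11831696e-06,
        1.33100479e+00, -2.23412889e-01]), 'joint_vel': array([-0.00039653,  0.00143731, -0.00065599,  0.00075403, -0.00181472,
        0.00050963]), 'joint_torque': array([ 5.25624455e-04, -4.12259173e+01, -2.59747177e+01, -1.62432825e-04,
        4.03800848e-03, -1.51971108e-05]), 'eef_pos': array([210.47138212, 480.6876415 , 230.7291772 ]), 'tcp_rot': array([ 2.04930554e-01,  9.78776297e-01, -5.93536575e-04, -2.74802560e-04]), 'contact_force': array([0.08844671, 0.05040929, 0.0123832 ]), 'moment': array([-0.01560887,  0.0002672 , -0.01920325]), 'opening': 85.22955081666775}
scene [[475.0825984893788, 0.0, 320.17063341011], [0.0, 475.0825984893788, 208.66244707245428], [0.0, 0.0, 1.0]] [[-0.77, -0.492, 0.407, 1104.346], [0.638, -0.608, 0.473, 577.111], [0.015, 0.624, 0.782, 965.274], [0.0, 0.0, 0.0, 1.0]]
top [[412.8856069738599, 0.0, 319.4924215840533], [0.0, 412.8856069738599, 199.23795370409533], [0.0, 0.0, 1.0]] [[0.019, 0.999, -0.029, 573.108], [-1.0, 0.018, -0.007, 33.672], 
[... 460 characters left out ...]
7.0, 350.0, -1.0], 0.56)]
ferrule_tin scene [([460.0, 455.0, -0.0], 0.87), ([448.0, 237.0, -1.0], 0.77), ([458.0, 346.0, -2.0], 0.56)]
tapping_block top [([487.0, 101.0, 26.0], 0.76)]
tapping_block scene [([485.0, 101.0, 27.0], 0.86)]
drilled_block top [([449.0, -91.0, 23.0], 0.89)]
drilled_block scene [([452.0, -92.0, 22.0], 0.94)]
amber_jar top [([639.0, -29.0, 23.0], 0.88), ([595.0, -339.0, 4.0], 0.43)]
amber_jar scene [([636.0, -30.0, 26.0], 0.95)]
scissors top [([749.0, -279.0, 0.0], 0.83)]
scissors scene [([747.0, -278.0, 3.0], 0.86)]
blue_tray top [([743.0, 293.0, 3.0], 0.61)]
blue_tray scene [([739.0, 295.0, 0.0], 0.66)]
caliper top []
caliper scene [([810.0, -17.0, -0.0], 0.62)]
1.1
```

View pics/top0.png

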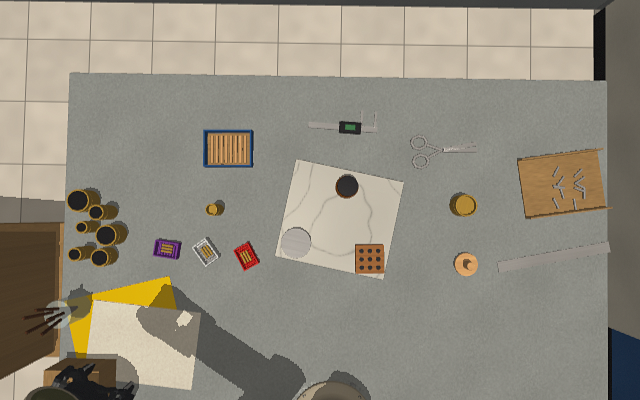

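View pics/scene0.png

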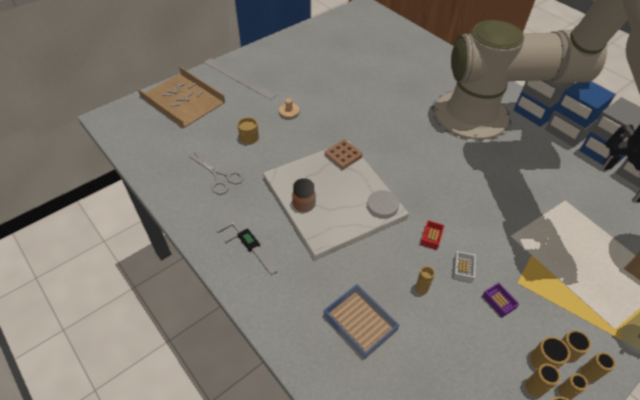

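```bash
cat > h.py <<'E'
from rig import r
import cv2,numpy as np
from scipy.spatial.transform import Rotation as R
from scipy.optimize import minimize
_c={}
def snap(c):
    _c[c]=r.snapshot(c); return _c[c]
def proj(c,P):
    s=_c[c]; T=np.linalg.inv(s["cam_to_world"]); p=(T[:3,:3]@np.asarray(P,float).T).T+T[:3,3]
    p=p*[1,-1,-1]; q=(s["mtx"]@p.T).T; return q[:,:2]/q[:,2:]
def disc(d,z,n=48):
    a=np.linspace(0,2*np.pi,n,endpoint=False); return np.c_[d/2*np.cos(a),d/2*np.sin(a),np.full(n,z)]
def box(x,y,h):
    return np.array([[a*x/2,b*y/2,z] for a in(-1,1) for b in(-1,1) for z in(0,h)])
def cyl(d,a,b): return np.r_[disc(d,a),disc(d,b)]
M=dict(wide_cup=[cyl(58,0,55)],narrow_cup=[cyl(32,0,75)],plug=[cyl(38,0,8),cyl(62,8,14),cyl(22,14,50)],
 ferrule_tin=[box(64,44,24)],tapping_block=[cyl(80,0,18)],drilled_block=[box(76,76,18)],amber_jar=[cyl(60,0,70)])
S=4
def sil(c,name,x,y,z,th,bb):
    u0,v0,u1,v1=bb; im=np.zeros(((v1-v0)*S,(u1-u0)*S),np.uint8)
    Rz=R.from_euler('z',th).as_matrix()
    for p in M[name]:
        q=(proj(c,p@Rz.T+[x,y,z])-[u0-.5,v0-.5])*S-.5
        h=cv2.convexHull(q.astype(np.float32))
        cv2.fillConvexPoly(im,np.round(h*16).astype(np.int32),1,shift=4)
    return cv2.resize(im.astype(np.float32),(u1-u0,v1-v0),interpolation=cv2.INTER_AREA)
def fit(name,x,y,z,th=0,cams=("top","scene"),ths=None):
    """IoU fit; returns per-camera and joint"""
    data=[]
    for c in cams:
        pc=proj(c,[[x,y,z+15]])[0]
        best=None
        for d in r.masks_of(c,name):
            v,u=np.nonzero(d["region"])
            if len(u)==0: continue
            e=np.hypot(u.mean()-pc[0],v.mean()-pc[1])
            if e<15 and (best is None or e<best[0]): best=(e,d)
        if best is None: print(name,c,"no mask"); continue
        m=best[1]["region"]; v,u=np.nonzero(m)
        bb=(max(u.min()-12,0),max(v.min()-12,0),min(u.max()+13,640),min(v.max()+13,400))
        data.append((c,m[bb[1]:bb[3],bb[0]:bb[2]].astype(np.float32),bb))
    rot=name in("ferrule_tin","drilled_block")
    def cost(p,dd):
        t=0
        for c,m,bb in dd:
            s=sil(c,name,p[0],p[1],z,p[2]*.02 if rot else 0,bb)
            t+=1-np.minimum(m,s).sum()/np.maximum(m,s).sum()
        return t/len(dd)
    out={}
    for key,dd in [(d[0],[d]) for d in data]+[("both",data)]:
        b=None
        for t0 in (np.arange(0,np.pi,np.pi/8) if rot else [0]):
            o=minimize(cost,[x,y,t0/.02],args=(dd,),method="Nelder-Mead",options=dict(initial_simplex=[[x-4,y-3,t0/.02],[x+6,y,t0/.02],[x,y+6,t0/.02],[x,y,t0/.02+8]],maxiter=150,xatol=.05,fatol=1e-4))
            if b is None or o.fun<b.fun: b=o
        out[key]=(round(b.x[0],1),round(b.x[1],1),round(b.x[2]*.02,3),round(1-b.fun,3))
    print(name,out); return out
def go(x,y,z,yaw=None):
    """print shift in tool axes (mm) and turn about tool z to reach target; yaw = world direction of tool y (mod pi)"""
    o=r.observe(); Rm=R.from_quat(o["tcp_rot"]).as_matrix(); p=o["eef_pos"]
    print("t",round(o["clock"],2),"pos",np.round(p,1),"open",round(o["opening"],1),"F",np.round(o["contact_force"],1),"q6",round(o["qpos"][5],2),"z-axis",np.round(Rm[:,2],3),"yawy",round(np.arctan2(Rm[1,1],Rm[0,1]),3))
    wz=0
    if yaw is not None:
        cur=np.arctan2(Rm[1,1],Rm[0,1]); d=(yaw-cur+np.pi/2)%np.pi-np.pi/2; wz=-d
        print("turn wz",round(wz,3),"(alt",round(wz-np.sign(wz)*np.pi,3),")")
    print("shift tool mm (before turn)",np.round(Rm.T@(np.array([x,y,z])-p),1))
E
python3 - <<'E'
from h import *
for c in("top","scene"): snap(c)
fit("wide_cup",596,-343,0);fit("narrow_cup",570,324,0);fit("plug",437,-357,0);fit("ferrule_tin",457,348,0)
fit("tapping_block",486,101,25);fit("drilled_block",450,-91,25);fit("amber_jar",638,-30,25)
t=_c["top"]["frame"]; s=_c["scene"]["frame"]
a=cv2.resize(t[190:280,140:270],None,fx=3,fy=3); b=cv2.resize(s[210:320,390:530],None,fx=2.8,fy=2.8)
h=max(a.shape[0],b.shape[0]); f=lambda i:cv2.copyMakeBorder(i,0,h-i.shape[0],0,0,0)
cv2.imwrite("pics/crop1.png",np.hstack([f(a),f(b)]))
print(r.observe()["clock"])
E
```

```text
wide_cup {'top': (np.float64(596.2), np.float64(-343.4), np.float64(0.094), np.float64(0.944)), 'scene': (np.float64(592.8), np.float64(-347.0), np.float64(0.084), np.float64(0.955)), 'both': (np.float64(595.3), np.float64(-344.3), np.float64(0.118), np.float64(0.925))}
narrow_cup {'top': (np.float64(572.2), np.float64(321.2), np.float64(0.098), np.float64(0.888)), 'scene': (np.float64(570.4), np.float64(320.1), np.float64(0.017), np.float64(0.947)), 'both': (np.float64(572.1), np.float64(320.8), np.float64(0.065), np.float64(0.907))}
plug {'top': (np.float64(437.0), np.float64(-357.8), np.float64(0.101), np.float64(0.961)), 'scene': (np.float64(432.9), np.float64(-359.9), np.float64(0.037), np.float64(0.926)), 'both': (np.float64(436.1), np.float64(-358.0), np.float64(0.082), np.float64(0.909))}
ferrule_tin {'top': (np.float64(457.0), np.float64(348.0), np.float64(0.664), np.float64(0.948)), 'scene': (np.float64(455.4), np.float64(347.2), np.float64(3.77), np.float64(0.919)), 'both': (np.float64(456.8), np.float64(347.7), np.float64(0.64), np.float64(0.928))}
tapping_block {'top': (
[... 216 characters left out ...]
at64(0.037), np.float64(0.915))}
drilled_block {'top': (np.float64(449.5), np.float64(-92.0), np.float64(1.582), np.float64(0.97)), 'scene': (np.float64(446.4), np.float64(-94.8), np.float64(0.027), np.float64(0.896)), 'both': (np.float64(449.4), np.float64(-93.5), np.float64(0.016), np.float64(0.925))}
amber_jar {'top': (np.float64(634.6), np.float64(-24.9), np.float64(0.074), np.float64(0.76)), 'scene': (np.float64(634.5), np.float64(-32.5), np.float64(0.072), np.float64(0.862)), 'both': (np.float64(635.8), np.float64(-29.3), np.float64(0.089), np.float64(0.807))}Traceback (most recent call last):
  File "<stdin>", line 5, in <module>
NameError: name '_c' is not defined. Did you mean: 'c'?
```

```bash
python3 - <<'E'
from h import *
import cv2
t=cv2.imread("pics/top0.png"); s=cv2.imread("pics/scene0.png")
a=cv2.resize(t[190:280,140:270],None,fx=3,fy=3); b=cv2.resize(s[210:320,390:530],None,fx=2.8,fy=2.8)
h=max(a.shape[0],b.shape[0]); f=lambda i:cv2.copyMakeBorder(i,0,h-i.shape[0],0,0,0)
cv2.imwrite("pics/crop1.png",np.hstack([f(a),f(b)]))
P=np.array([[487,101],[448.3,-93],[635.5,-29.5]]);c=P.mean(0);z=(P-c)@[1,1j]
Q=np.exp(2j*np.pi*np.arange(3)/3)*200/np.sqrt(3)
for q in(Q,Q.conj()):
    k=(z*q.conj()).sum(); 
    w=q*k/abs(k)
    if abs(k)/3>6000: 
        G=np.c_[w.real,w.imag]+c; print(G.round(1),"narrow",(G[0]+G[2])/2,"tin",(G[1]+G[2])/2, "dirs TJ",np.arctan2(*(G[2]-G[0])[::-1]),"DJ",np.arctan2(*(G[2]-G[1])[::-1]))
go(594.5,-345,150,np.arctan2(-345,594.5)+np.pi/2)
E
```

```text
[[486.5 102.2]
 [447.4 -93.9]
 [636.8 -29.8]] narrow [561.69328354  36.21806662] tin [542.1256394  -61.84878457] dirs TJ -0.7205459541596476 DJ 0.32665159703694996
t 1.9 pos [210.6 480.9 231.3] open 85.5 F [ 0.3 -0.  -1.3] q6 -0.22 z-axis [-0. -0. -1.] yawy 1.158
turn wz 0.113 (alt -3.029 )
shift tool mm (before turn) [-683.  -602.5   81.3]
```

View pics/crop1.png

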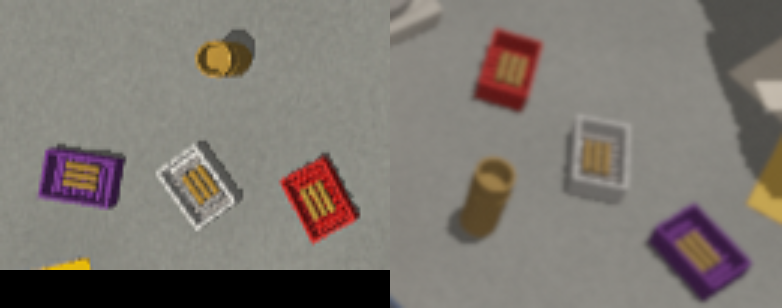

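Emit:
{"method": "arm_command", "body": {"steps": [[0,0,0,-0.034,-0.03,0.004,0.085],[0,0,0,-0.034,-0.03,0.004,0.085],[0,0,0,-0.034,-0.03,0.004,0.085],[0,0,0,-0.034,-0.03,0.004,0.085],[0,0,0,-0.034,-0.03,0.004,0.085],[0,0,0,-0.034,-0.03,0.004,0.085],[0,0,0,-0.034,-0.03,0.004,0.085],[0,0,0,-0.034,-0.03,0.004,0.085],[0,0,0,-0.034,-0.03,0.004,0.085],[0,0,0,-0.034,-0.03,0.004,0.085]], "squeeze": 40}}

```text
clock: 2.9
eef_pos: [402.2, 67.8, 191.4]
tcp_rot: [0.205, 0.979, 0.0, 0.0]
contact_force: [1.5, 1.1, 0.3]
opening: 85.3
```

Emit:
{"method": "arm_command", "body": {"steps": [[0,0,0,-0.034,-0.03,0.004,0.085],[0,0,0,-0.034,-0.03,0.004,0.085],[0,0,0,-0.034,-0.03,0.004,0.085],[0,0,0,-0.034,-0.03,0.004,0.085],[0,0,0,-0.034,-0.03,0.004,0.085],[0,0,0,-0.034,-0.03,0.004,0.085],[0,0,0,-0.034,-0.03,0.004,0.085],[0,0,0,-0.034,-0.03,0.004,0.085],[0,0,0,-0.034,-0.03,0.004,0.085],[0,0,0,0,0,0,0.085]]}}

```text
clock: 3.9
eef_pos: [574.0, -304.7, 153.0]
tcp_rot: [0.207, 0.978, -0.0, -0.001]
contact_force: [-0.1, 0.6, -0.7]
opening: 84.8
```

```bash
python3 -c "
from h import *
go(594.5,-345,14)"
```

```text
t 3.9 pos [ 574.  -304.7  153. ] open 84.8 F [-0.1  0.6 -0.7] q6 -1.82 z-axis [-0.001  0.    -1.   ] yawy 1.154
shift tool mm (before turn) [-35.3 -28.5 139. ]
```

Emit:
{"method": "arm_command", "body": {"steps": [[0,0,0,-0.009,-0.007,0.01,0.085],[0,0,0,-0.009,-0.007,0.01,0.085],[0,0,0,-0.009,-0.007,0.01,0.085],[0,0,0,-0.0085,-0.0075,0.01,0.085],[0,0,0,0,0,0.018,0.085],[0,0,0,0,0,0.018,0.085],[0,0,0,0,0,0.018,0.085],[0,0,0,0,0,0.018,0.085],[0,0,0,0,0,0.018,0.085],[0,0,0,0,0,0.009,0.085]]}}

```text
clock: 4.9
eef_pos: [594.3, -339.5, 14.5]
tcp_rot: [0.204, 0.979, 0.001, -0.001]
contact_force: [0.6, 0.3, -0.5]
opening: 85.0
```

```bash
python3 -c "
from h import *
go(594.5,-345,14)
for c in('top','scene'): cv2.imwrite(f'pics/{c}_g1.png',snap(c)['frame'])
a=cv2.imread('pics/top_g1.png')[150:260,400:530];b=cv2.imread('pics/scene_g1.png')[80:190,180:310]
cv2.imwrite('pics/g1.png',cv2.resize(np.hstack([a,b]),None,fx=3,fy=3))"
```

```text
t 4.9 pos [ 594.3 -339.5   14.5] open 85.0 F [ 0.6  0.3 -0.5] q6 -1.85 z-axis [-0.002  0.002 -1.   ] yawy 1.159
shift tool mm (before turn) [-2.4 -4.9  0.5]
```

View pics/g1.png

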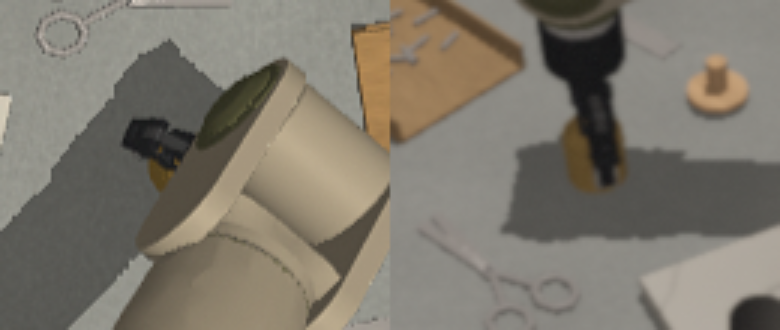

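Emit:
{"method": "arm_command", "body": {"steps": [[0,0,0,-0.001,-0.0025,0,0.085],[0,0,0,-0.001,-0.0025,0,0.085],[0,0,0,0,0,0,0.07],[0,0,0,0,0,0,0.05],[0,0,0,0,0,0,0.05],[0,0,0,0,0,0,0.05],[0,0,0,0,0,0,0.05],[0,0,0,0,0,0,0.05],[0,0,0,0,0,0,0.05],[0,0,0,0,0,0,0.05]]}}

```text
clock: 6.0
eef_pos: [595.1, -346.2, 17.3]
tcp_rot: [0.205, 0.979, -0.0, 0.001]
contact_force: [0.7, 1.2, 5.8]
opening: 57.4
```

```bash
python3 -c "
from h import *
go(486.5,102,160)"
```

```text
t 6.0 pos [ 595.1 -346.2   17.3] open 57.4 F [0.7 1.2 5.8] q6 -1.85 z-axis [ 0.001 -0.001 -1.   ] yawy 1.158
shift tool mm (before turn) [ 279.   367.  -143.1]
```

Emit:
{"method": "arm_command", "body": {"steps": [[0,0,0,0,0,-0.02,0.05],[0,0,0,0,0,-0.035,0.05],[0,0,0,0,0,-0.035,0.05],[0,0,0,0.02,0.026,-0.01,0.05],[0,0,0,0.024,0.032,-0.007,0.05],[0,0,0,0.024,0.032,-0.007,0.05],[0,0,0,0.024,0.032,-0.007,0.05],[0,0,0,0.024,0.032,-0.007,0.05],[0,0,0,0.024,0.032,-0.007,0.05],[0,0,0,0.024,0.032,-0.007,0.05]]}}

```text
clock: 7.0
eef_pos: [530.9, -79.1, 158.2]
tcp_rot: [0.205, 0.979, -0.0, -0.0]
contact_force: [0.5, 0.7, -2.9]
opening: 57.2
```

```bash
python3 -c "
from h import *
go(486.5,102,120)"
```

```text
t 7.0 pos [530.9 -79.1 158.2] open 57.2 F [ 0.5  0.7 -2.9] q6 -1.52 z-axis [-0.001  0.    -1.   ] yawy 1.158
shift tool mm (before turn) [113.3 148.   38.2]
```

Emit:
{"method": "arm_command", "body": {"steps": [[0,0,0,0.024,0.031,0.005,0.05],[0,0,0,0.024,0.031,0.005,0.05],[0,0,0,0.024,0.031,0.005,0.05],[0,0,0,0.02,0.027,0.005,0.05],[0,0,0,0.015,0.02,0.005,0.05],[0,0,0,0.0063,0.008,0.005,0.05],[0,0,0,0,0,0.005,0.05],[0,0,0,0,0,0.005,0.05],[0,0,0,0,0,0,0.05],[0,0,0,0,0,0,0.05]]}}

```text
clock: 8.0
eef_pos: [487.7, 99.5, 118.2]
tcp_rot: [0.206, 0.979, -0.0, -0.0]
contact_force: [-0.1, 0.4, -3.5]
opening: 57.2
```

```bash
python3 -c "
from h import *
go(486.5,102,61)
for c in('top','scene'): cv2.imwrite(f'pics/{c}_g2.png',snap(c)['frame'])
fit('wide_cup',486,102,101,cams=('scene',))
a=cv2.imread('pics/top_g2.png')[180:290,240:390];b=cv2.imread('pics/scene_g2.png')[100:210,310:460]
cv2.imwrite('pics/g2.png',cv2.resize(np.hstack([a,b]),None,fx=2.6,fy=2.6))"
```

```text
t 8.0 pos [487.7  99.5 118.2] open 57.2 F [-0.1  0.4 -3.5] q6 -1.19 z-axis [-0. -0. -1.] yawy 1.157
shift tool mm (before turn) [ 2.1  1.8 57.2]
wide_cup {'scene': (np.float64(486.7), np.float64(96.8), np.float64(-0.025), np.float64(0.516)), 'both': (np.float64(486.7), np.float64(96.8), np.float64(-0.025), np.float64(0.516))}
```

View pics/g2.png

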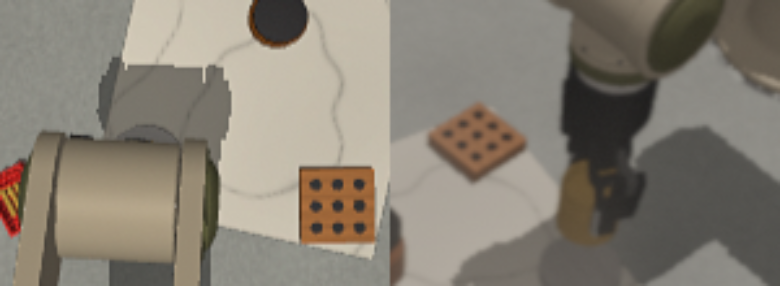

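```bash
cat >> h.py <<'E'
def overlay(c,items,crop,fn,k=4):
    """items: list of (name,x,y,z,th,color)"""
    u0,v0,u1,v1=crop; im=cv2.resize(_c[c]["frame"][v0:v1,u0:u1],None,fx=k,fy=k,interpolation=cv2.INTER_CUBIC)
    for n,x,y,z,th,col in items:
        Rz=R.from_euler('z',th).as_matrix()
        for p in M[n]:
            q=(proj(c,p@Rz.T+[x,y,z])-[u0-.5,v0-.5])*k
            cv2.polylines(im,[np.round(cv2.convexHull(q.astype(np.float32))).astype(int)],True,col,1)
    cv2.imwrite(fn,im)
E
python3 -c "
from h import *
import h
for c in('scene','top'): snap(c)
overlay('scene',[('wide_cup',487.7,99.5,101,0,(0,255,0)),('tapping_block',486.5,102,25,0,(255,0,0))],(340,120,460,220),'pics/ov1.png',6)
"
```

```text
(no output)
```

View pics/ov1.png

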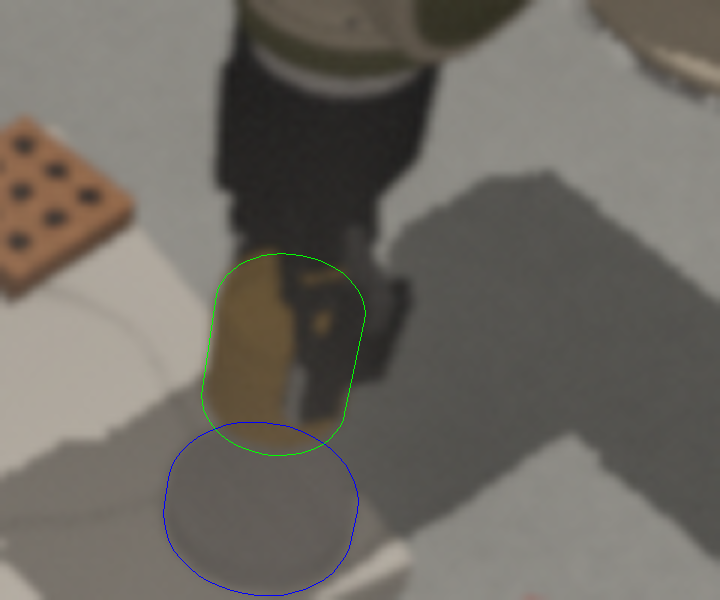

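Emit:
{"method": "arm_command", "body": {"steps": [[0,0,0,0.001,0.001,0.01,0.05],[0,0,0,0.001,0.001,0.01,0.05],[0,0,0,0,0,0.01,0.05],[0,0,0,0,0,0.01,0.05],[0,0,0,0,0,0.008,0.05],[0,0,0,0,0,0.004,0.05],[0,0,0,0,0,0.0,0.05],[0,0,0,0,0,0,0.05],[0,0,0,0,0,0,0.05],[0,0,0,0,0,0,0.05]]}}

```text
clock: 9.25
eef_pos: [486.6, 103.0, 66.6]
tcp_rot: [0.205, 0.979, 0.0, 0.0]
contact_force: [0.0, 0.3, -3.1]
opening: 57.5
```

```bash
python3 -c "
from h import *
import h
go(486.5,102,60)
for c in('scene','top'): snap(c)
overlay('scene',[('wide_cup',486.5,102,43,0,(0,255,0)),('tapping_block',486.5,102,25,0,(255,0,0))],(340,120,460,220),'pics/ov2.png',6)
"
```

```text
t 9.25 pos [486.6 103.   66.6] open 57.5 F [ 0.   0.3 -3.1] q6 -1.19 z-axis [ 0.001 -0.    -1.   ] yawy 1.158
shift tool mm (before turn) [-0.3 -1.   6.6]
```

View pics/ov2.png

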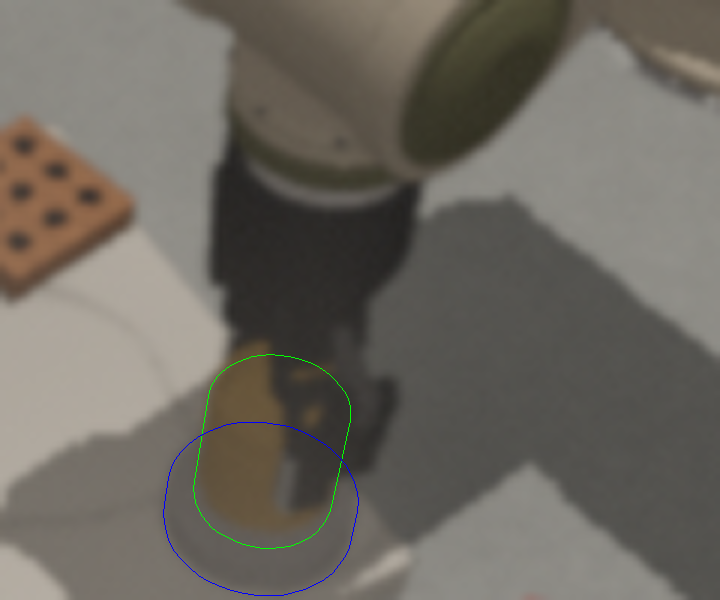

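Emit:
{"method": "arm_command", "body": {"steps": [[0,0,0,0,0,0.002,0.05],[0,0,0,0,-0.001,0.001,0.05],[0,0,0,0,0,0.001,0.05],[0,0,0,0,0,0.001,0.05],[0,0,0,0,0,0.0,0.05],[0,0,0,0,0,0,0.05],[0,0,0,0,0,0.0,0.05],[0,0,0,0,0,0,0.05],[0,0,0,0,0,0,0.05],[0,0,0,0,0,0,0.05]]}}

```text
clock: 10.35
eef_pos: [486.0, 102.1, 61.3]
tcp_rot: [0.205, 0.979, 0.0, 0.0]
contact_force: [-1.0, -0.9, -3.1]
opening: 57.4
```

Emit:
{"method": "arm_command", "body": {"steps": [[0,0,0,0,0,0.001,0.05],[0,0,0,0,0,0.001,0.05],[0,0,0,0,0,0.0,0.05],[0,0,0,0,0,0.0,0.05],[0,0,0,0,0,0.0,0.05],[0,0,0,0,0,0,0.05],[0,0,0,0,0,0.0,0.05],[0,0,0,0,0,0,0.05],[0,0,0,0,0,0,0.05],[0,0,0,0,0,0,0.05]]}}

```text
clock: 11.35
eef_pos: [486.1, 102.1, 60.2]
tcp_rot: [0.205, 0.979, -0.0, 0.0]
contact_force: [-4.9, -0.8, 9.4]
opening: 57.2
```

Emit:
{"method": "arm_command", "body": {"steps": [[0,0,0,0,0,0,0.062],[0,0,0,0,0,0,0.066],[0,0,0,0,0,0.0,0.075],[0,0,0,0,0,0.0,0.085],[0,0,0,0,0,0.0,0.085],[0,0,0,0,0,-0.02,0.085],[0,0,0,0,0,-0.03,0.085],[0,0,0,0,0,-0.04,0.085],[0,0,0,0,0,-0.03,0.085],[0,0,0,0,0,0,0.085]]}}

```text
clock: 12.35
eef_pos: [487.7, 102.1, 183.1]
tcp_rot: [0.205, 0.979, 0.001, 0.004]
contact_force: [-0.8, -0.8, -0.6]
opening: 85.1
```

```bash
python3 -c "
from h import *
import h
go(435.5,-358.5,120)
for c in('scene','top'): snap(c)
print([(np.round(d['point'],1),d['conf']) for d in r.tip_of('scene','wide_cup')])
fit('wide_cup',486.5,102,43,cams=('scene',))
overlay('scene',[('wide_cup',486.5,102,43,0,(0,255,0)),('tapping_block',486.5,102,25,0,(255,0,0))],(340,120,460,220),'pics/ov3.png',6)
"
```

```text
t 12.35 pos [487.7 102.1 183.1] open 85.1 F [-0.8 -0.8 -0.6] q6 -1.19 z-axis [ 0.008 -0.    -1.   ] yawy 1.158
shift tool mm (before turn) [-136.4 -443.1   62.8]
[(array([487.1,  99.6,  42.5]), 0.87)]
wide_cup {'scene': (np.float64(482.6), np.float64(100.7), np.float64(0.148), np.float64(0.909)), 'both': (np.float64(482.6), np.float64(100.7), np.float64(0.148), np.float64(0.909))}
```

View pics/ov3.png

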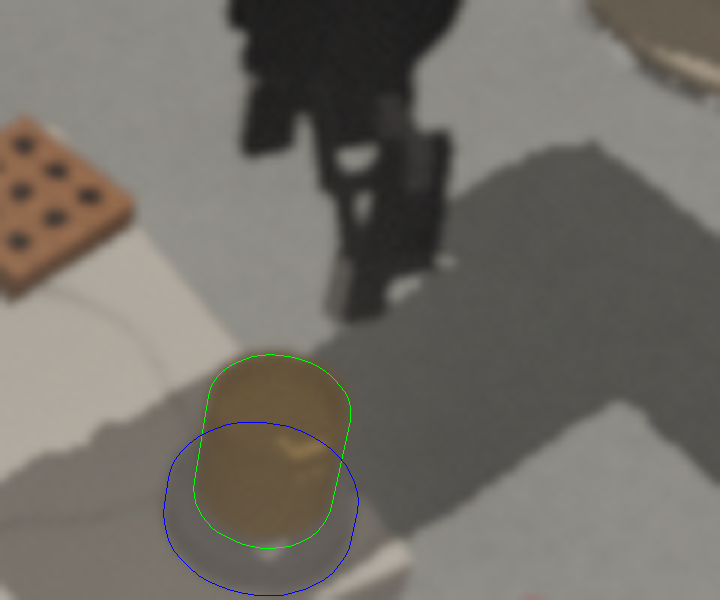

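Emit:
{"method": "arm_command", "body": {"steps": [[0,0,0,-0.0125,-0.0405,0.003,0.07],[0,0,0,-0.0125,-0.0405,0.003,0.07],[0,0,0,-0.0125,-0.0405,0.003,0.07],[0,0,0,-0.0125,-0.0405,0.003,0.07],[0,0,0,-0.0125,-0.0405,0.003,0.07],[0,0,0,-0.0125,-0.0405,0.003,0.07],[0,0,0,-0.0125,-0.0405,0.003,0.07],[0,0,0,-0.0125,-0.0405,0.003,0.07],[0,0,0,-0.0125,-0.0405,0.003,0.07],[0,0,0,-0.01,-0.03,0.003,0.07]]}}

```text
clock: 13.55
eef_pos: [438.9, -310.4, 147.8]
tcp_rot: [0.206, 0.979, 0.001, -0.001]
contact_force: [-0.1, 1.1, 0.5]
opening: 70.3
```

```bash
python3 -c "
from h import *
go(435.5,-358.5,70)
go(435.5,-358.5,19)"
```

```text
t 13.55 pos [ 438.9 -310.4  147.8] open 70.3 F [-0.1  1.1  0.5] q6 -1.99 z-axis [-0.002  0.002 -1.   ] yawy 1.157
shift tool mm (before turn) [-16.4 -45.5  77.7]
t 13.55 pos [ 438.9 -310.4  147.8] open 70.3 F [-0.1  1.1  0.5] q6 -1.99 z-axis [-0.002  0.002 -1.   ] yawy 1.157
shift tool mm (before turn) [-16.5 -45.5 128.7]
```

Emit:
{"method": "arm_command", "body": {"steps": [[0,0,0,-0.005,-0.015,0.015,0.07],[0,0,0,-0.005,-0.015,0.015,0.07],[0,0,0,-0.004,-0.012,0.015,0.07],[0,0,0,-0.0015,-0.004,0.015,0.07],[0,0,0,0,0,0.01,0.07],[0,0,0,0,0,0,0.07],[0,0,0,0,0,0.0,0.07],[0,0,0,0,0,0.0,0.07],[0,0,0,0,0,0.0,0.07],[0,0,0,0,0,0.0,0.07]]}}

```text
clock: 14.55
eef_pos: [435.9, -356.7, 79.8]
tcp_rot: [0.205, 0.979, -0.0, 0.0]
contact_force: [0.1, -0.0, -0.9]
opening: 70.4
```

```bash
python3 -c "
from h import *
go(435.5,-358.5,19)
for c in('scene','top'): snap(c)
print([(np.round(d['point'],1),d['conf']) for d in r.tip_of('scene','plug')])
overlay('scene',[('plug',435.5,-358.5,0,0,(0,255,0))],(230,60,350,150),'pics/ov4.png',6)
fit('wide_cup',486.5,102,43);fit('tapping_block',486.5,102,25)
overlay('top',[('wide_cup',486.5,102,43,0,(0,255,0)),('tapping_block',486.5,102,25,0,(255,0,0))],(240,190,360,280),'pics/ov5.png',6)
"
```

```text
t 14.55 pos [ 435.9 -356.7   79.8] open 70.4 F [ 0.1 -0.  -0.9] q6 -2.05 z-axis [ 0.    -0.001 -1.   ] yawy 1.158
shift tool mm (before turn) [-0.3 -1.7 60.8]
[(array([ 436.2, -356.8,   -1. ]), 0.54)]
wide_cup {'top': (np.float64(485.5), np.float64(102.6), np.float64(0.074), np.float64(0.941)), 'scene': (np.float64(483.8), np.float64(100.3), np.float64(0.091), np.float64(0.934)), 'both': (np.float64(484.9), np.float64(101.6), np.float64(0.08), np.float64(0.931))}
tapping_block {'top': (np.float64(489.1), np.float64(102.8), np.float64(0.166), np.float64(0.325)), 'scene': (np.float64(486.6), np.float64(100.6), np.float64(0.201), np.float64(0.377)), 'both': (np.float64(489.1), np.float64(102.8), np.float64(0.091), np.float64(0.35))}
```

View pics/ov4.png

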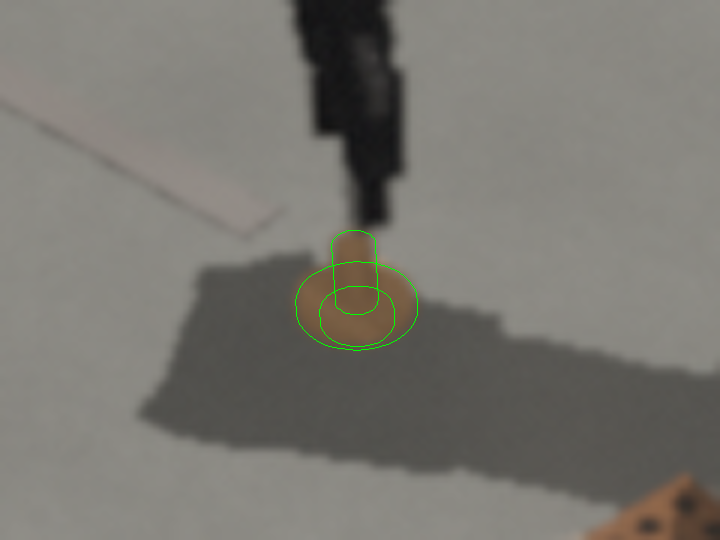

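View pics/ov5.png

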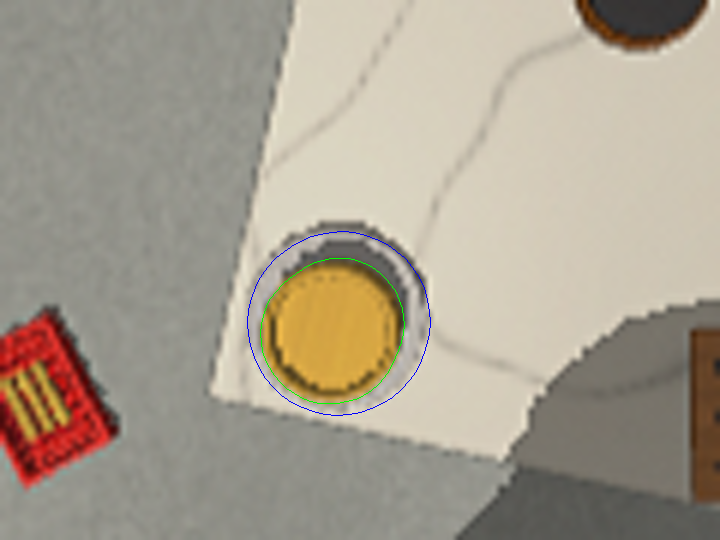

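Emit:
{"method": "arm_command", "body": {"steps": [[0,0,0,0,-0.0015,0.01,0.07],[0,0,0,0,0,0.01,0.07],[0,0,0,0,0,0.01,0.07],[0,0,0,0,0,0.01,0.07],[0,0,0,0,0,0.01,0.07],[0,0,0,0,0,0.01,0.07],[0,0,0,0,0,0.0,0.06],[0,0,0,0,0,0.0,0.05],[0,0,0,0,0,0.0,0.04],[0,0,0,0,0,0.0,0.03]]}}

```text
clock: 15.9
eef_pos: [435.3, -358.3, 19.8]
tcp_rot: [0.205, 0.979, -0.0, 0.0]
contact_force: [0.4, -0.2, 0.5]
opening: 30.1
```

Emit:
{"method": "arm_command", "body": {"steps": [[0,0,0,0,0,0,0.015],[0,0,0,0,0,0,0.015],[0,0,0,0,0,0,0.015],[0,0,0,0,0,0,0.015],[0,0,0,0,0,0,0.015],[0,0,0,0,0,0,0.015],[0,0,0,0,0,-0.005,0.015],[0,0,0,0,0,-0.01,0.015],[0,0,0,0,0,-0.02,0.015],[0,0,0,0,0,-0.02,0.015]], "squeeze": 40}}

```text
clock: 16.9
eef_pos: [435.0, -358.0, 75.3]
tcp_rot: [0.205, 0.979, 0.0, -0.0]
contact_force: [0.7, -0.5, -1.2]
opening: 20.8
```

```bash
python3 -c "
from h import *
go(485,101.5,170)
for c in('scene','top'): snap(c)
overlay('scene',[('plug',435.5,-358.5,55,0,(0,255,0))],(230,40,350,130),'pics/ov6.png',6)
"
```

```text
t 16.9 pos [ 435.  -358.    75.3] open 20.8 F [ 0.7 -0.5 -1.2] q6 -2.05 z-axis [-0.  0. -1.] yawy 1.158
shift tool mm (before turn) [138.5 441.  -94.6]
```

View pics/ov6.png

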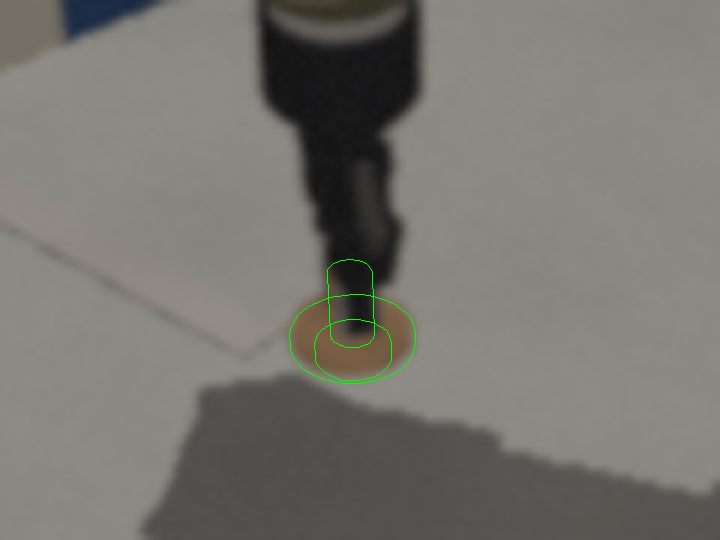

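Emit:
{"method": "arm_command", "body": {"steps": [[0,0,0,0.005,0.015,-0.03,0.015],[0,0,0,0.0125,0.039,-0.02,0.015],[0,0,0,0.0125,0.04,-0.015,0.015],[0,0,0,0.0125,0.04,-0.01,0.015],[0,0,0,0.0125,0.04,0,0.015],[0,0,0,0.0125,0.04,0,0.015],[0,0,0,0.0125,0.04,0,0.015],[0,0,0,0.0125,0.04,0,0.015],[0,0,0,0.0125,0.04,0,0.015],[0,0,0,0.0125,0.04,0,0.015]]}}

```text
clock: 18.0
eef_pos: [477.1, 33.4, 148.8]
tcp_rot: [0.205, 0.979, 0.0, -0.0]
contact_force: [0.4, -0.6, -1.1]
opening: 21.1
```

```bash
python3 -c "
from h import *
go(485,101.5,150)
"
```

```text
t 18.0 pos [477.1  33.4 148.8] open 21.1 F [ 0.4 -0.6 -1.1] q6 -1.33 z-axis [-0.001  0.    -1.   ] yawy 1.158
shift tool mm (before turn) [20.1 65.6 -1.2]
```

Emit:
{"method": "arm_command", "body": {"steps": [[0,0,0,0.008,0.025,0,0.015],[0,0,0,0.006,0.02,0,0.015],[0,0,0,0.004,0.014,0,0.015],[0,0,0,0.002,0.0065,0,0.015],[0,0,0,0,0,0,0.015],[0,0,0,0,0,0,0.015],[0,0,0,0,0,0,0.015],[0,0,0,0,0,0,0.015],[0,0,0,0,0,0,0.015],[0,0,0,0,0,0,0.015]]}}

```text
clock: 19.0
eef_pos: [485.5, 99.4, 149.3]
tcp_rot: [0.205, 0.979, -0.0, 0.0]
contact_force: [0.0, -0.8, -0.9]
opening: 21.0
```

```bash
python3 -c "
from h import *
go(485,101.5,110)
for c in('scene','top'): snap(c)
fit('wide_cup',485,101.5,43)
overlay('scene',[('plug',485,101.5,131,0,(0,255,0)),('wide_cup',485,101.5,43,0,(0,0,255))],(320,110,440,220),'pics/ov7.png',5)
"
```

```text
t 19.0 pos [485.5  99.4 149.3] open 21.0 F [ 0.  -0.8 -0.9] q6 -1.19 z-axis [ 0. -0. -1.] yawy 1.158
shift tool mm (before turn) [ 1.3  1.7 39.3]
wide_cup top no mask
wide_cup {'scene': (np.float64(483.3), np.float64(100.3), np.float64(0.104), np.float64(0.815)), 'both': (np.float64(483.3), np.float64(100.3), np.float64(0.104), np.float64(0.815))}
```

View pics/ov7.png

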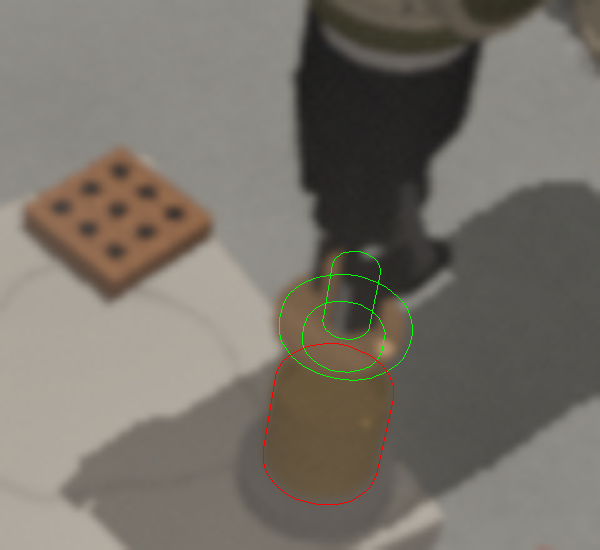

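Emit:
{"method": "arm_command", "body": {"steps": [[0,0,0,0.001,0.0015,0.005,0.015],[0,0,0,0,0,0.005,0.015],[0,0,0,0,0,0.005,0.015],[0,0,0,0,0,0.005,0.015],[0,0,0,0,0,0.005,0.015],[0,0,0,0,0,0.004,0.015],[0,0,0,0,0,0.003,0.015],[0,0,0,0,0,0.002,0.015],[0,0,0,0,0,0,0.015],[0,0,0,0,0,0,0.015]]}}

```text
clock: 20.2
eef_pos: [485.2, 101.4, 115.4]
tcp_rot: [0.205, 0.979, 0.0, 0.0]
contact_force: [0.3, -0.6, -0.5]
opening: 21.1
```

```bash
python3 -c "
from h import *
go(485,101.5,110)
for c in('scene','top'): snap(c)
overlay('scene',[('plug',485,101.5,90,0,(0,255,0)),('wide_cup',485,101.5,43,0,(0,0,255))],(320,110,440,220),'pics/ov8.png',5)
"
```

```text
t 20.2 pos [485.2 101.4 115.4] open 21.1 F [ 0.3 -0.6 -0.5] q6 -1.19 z-axis [ 0. -0. -1.] yawy 1.158
shift tool mm (before turn) [0.3 0.  5.4]
```

View pics/ov8.png

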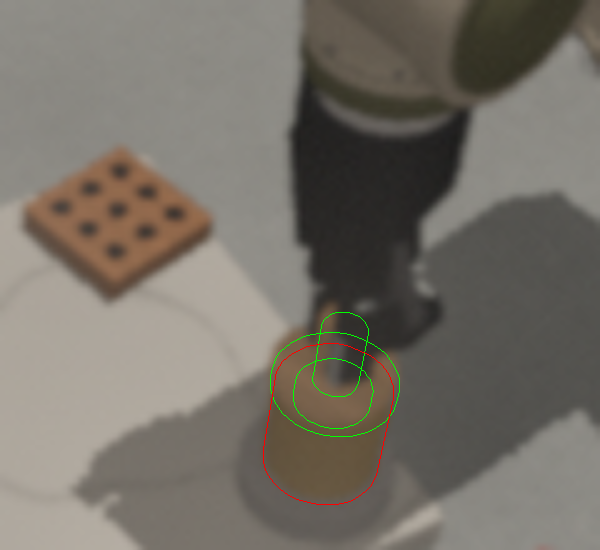

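Emit:
{"method": "arm_command", "body": {"steps": [[0,0,0,0,0,0.001,0.015],[0,0,0,0,0,0.001,0.015],[0,0,0,0,0,0.001,0.015],[0,0,0,0,0,0.001,0.015],[0,0,0,0,0,0,0.015],[0,0,0,0,0,0,0.015],[0,0,0,0,0,0,0.015],[0,0,0,0,0,0,0.015],[0,0,0,0,0,0,0.015],[0,0,0,0,0,0,0.015]]}}

```text
clock: 21.3
eef_pos: [485.2, 101.4, 111.3]
tcp_rot: [0.205, 0.979, 0.0, 0.0]
contact_force: [0.1, -0.5, -0.9]
opening: 20.9
```

Emit:
{"method": "arm_command", "body": {"steps": [[0,0,0,0,0,0.001,0.015],[0,0,0,0,0,0.001,0.015],[0,0,0,0,0,0.0,0.015],[0,0,0,0,0,0.0,0.015],[0,0,0,0,0,0,0.015],[0,0,0,0,0,0,0.015],[0,0,0,0,0,0,0.015],[0,0,0,0,0,0,0.015],[0,0,0,0,0,0,0.015],[0,0,0,0,0,0,0.015]]}}

```text
clock: 22.3
eef_pos: [485.2, 101.4, 109.8]
tcp_rot: [0.205, 0.979, 0.0, 0.0]
contact_force: [-2.1, -0.0, 5.4]
opening: 20.8
```

Emit:
{"method": "arm_command", "body": {"steps": [[0,0,0,0,0,0,0.025],[0,0,0,0,0,0,0.03],[0,0,0,0,0,0,0.05],[0,0,0,0,0,0,0.07],[0,0,0,0,0,0,0.07],[0,0,0,0,0,-0.02,0.07],[0,0,0,0,0,-0.03,0.07],[0,0,0,0,0,-0.03,0.07],[0,0,0,0,0,-0.02,0.07],[0,0,0,0,0,0,0.07]]}}

```text
clock: 23.3
eef_pos: [486.2, 101.4, 211.7]
tcp_rot: [0.205, 0.979, 0.0, 0.003]
contact_force: [0.5, -0.1, -0.5]
opening: 69.7
```

```bash
python3 -c "
from h import *
go(571,320.5,160)
for c in('scene','top'): snap(c)
overlay('scene',[('plug',485,101.5,90,0,(0,255,0)),('wide_cup',485,101.5,43,0,(0,0,255))],(320,110,440,220),'pics/ov9.png',5)
"
```

```text
t 23.3 pos [486.2 101.4 211.7] open 69.7 F [ 0.5 -0.1 -0.5] q6 -1.19 z-axis [ 0.005 -0.    -1.   ] yawy 1.158
shift tool mm (before turn) [ 10.5 234.6  52.1]
```

View pics/ov9.png

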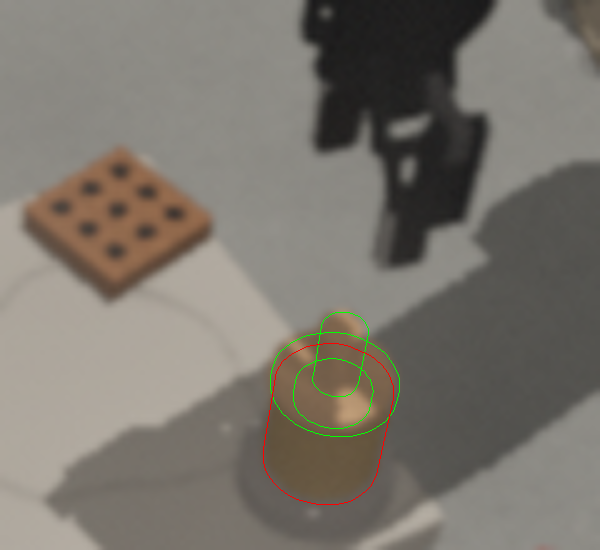

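Emit:
{"method": "arm_command", "body": {"steps": [[0,0,0,0.0017,0.039,0,0.07],[0,0,0,0.0017,0.039,0.01,0.07],[0,0,0,0.0017,0.039,0.01,0.07],[0,0,0,0.0017,0.039,0.01,0.07],[0,0,0,0.0017,0.039,0.01,0.07],[0,0,0,0.002,0.0395,0.01,0.07],[0,0,0.1,0,0,0.01,0.07],[0,0,0.1,0,0,0.01,0.07],[0,0,0.1,0,0,0.01,0.07],[0,0,0.008,0,0,0,0.07]]}}

```text
clock: 24.4
eef_pos: [568.3, 320.0, 126.0]
tcp_rot: [0.353, 0.936, -0.002, -0.002]
contact_force: [0.0, 0.2, -0.6]
opening: 70.1
```

```bash
python3 -c "
from h import *
go(571,320.5,25,.85)
for c in('scene','top'): snap(c)
fit('wide_cup',485,101.5,43);fit('plug',485,101.5,90);fit('narrow_cup',571,320,0)
overlay('top',[('plug',485,101.5,90,0,(0,255,0)),('wide_cup',485,101.5,43,0,(0,0,255)),('tapping_block',487,102,25,0,(255,0,0))],(240,190,360,280),'pics/ov10.png',6)
overlay('scene',[('narrow_cup',571,320.5,0,0,(0,255,0))],(380,200,500,320),'pics/ov11.png',5)
"
```

```text
t 24.4 pos [568.3 320.  126. ] open 70.1 F [ 0.   0.2 -0.6] q6 -0.52 z-axis [-0.005 -0.002 -1.   ] yawy 0.849
turn wz -0.001 (alt 3.14 )
shift tool mm (before turn) [ -1.9   2.6 101. ]
wide_cup top no mask
wide_cup {'scene': (np.float64(482.6), np.float64(99.5), np.float64(0.09), np.float64(0.456)), 'both': (np.float64(482.6), np.float64(99.5), np.float64(0.09), np.float64(0.456))}
plug {'top': (np.float64(486.0), np.float64(101.2), np.float64(0.043), np.float64(0.956)), 'scene': (np.float64(483.7), np.float64(98.0), np.float64(0.007), np.float64(0.873)), 'both': (np.float64(485.6), np.float64(100.8), np.float64(0.144), np.float64(0.9))}
narrow_cup {'top': (np.float64(572.5), np.float64(320.6), np.float64(0.161), np.float64(0.796)), 'scene': (np.float64(569.9), np.float64(319.6), np.float64(0.039), np.float64(0.842)), 'both': (np.float64(572.3), np.float64(320.2), np.float64(0.032), np.float64(0.816))}
```

View pics/ov10.png

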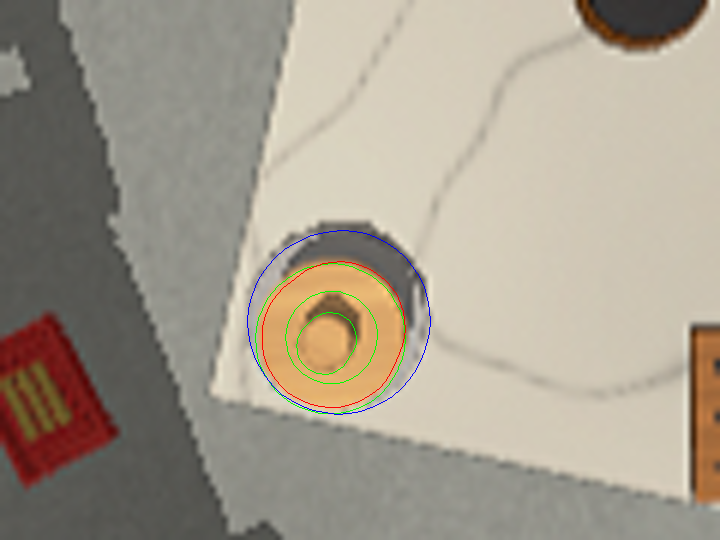

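View pics/ov11.png

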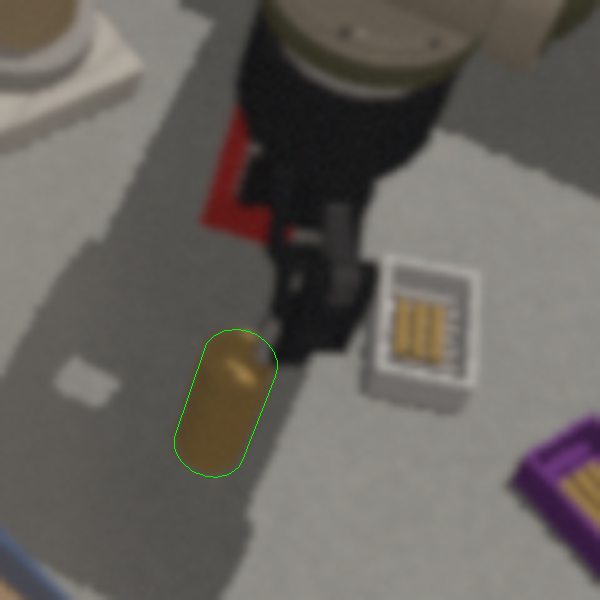

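Emit:
{"method": "arm_command", "body": {"steps": [[0,0,0,-0.002,0.0025,0,0.07],[0,0,0,0,0,0.01,0.07],[0,0,0,0,0,0.015,0.07],[0,0,0,0,0,0.015,0.07],[0,0,0,0,0,0.015,0.07],[0,0,0,0,0,0.015,0.07],[0,0,0,0,0,0.015,0.07],[0,0,0,0,0,0.01,0.07],[0,0,0,0,0,0.005,0.07],[0,0,0,0,0,0,0.07]]}}

```text
clock: 25.8
eef_pos: [572.6, 320.9, 28.7]
tcp_rot: [0.353, 0.936, -0.0, -0.0]
contact_force: [-0.2, 0.1, -0.1]
opening: 70.1
```

Emit:
{"method": "arm_command", "body": {"steps": [[0,0,0,0,0,0,0.06],[0,0,0,0,0,0,0.05],[0,0,0,0,0,0,0.04],[0,0,0,0,0,0,0.025],[0,0,0,0,0,0,0.025],[0,0,0,0,0,0,0.025],[0,0,0,0,0,0,0.025],[0,0,0,0,0,0,0.025],[0,0,0,0,0,0,0.025],[0,0,0,0,0,0,0.025]]}}

```text
clock: 26.8
eef_pos: [573.0, 321.1, 29.9]
tcp_rot: [0.353, 0.936, 0.0, 0.0]
contact_force: [-0.9, 0.1, 5.7]
opening: 31.7
```

```bash
python3 -c "
from h import *
go(561.7,36.2,150,.85)"
```

```text
t 26.8 pos [573.  321.1  29.9] open 31.7 F [-0.9  0.1  5.7] q6 -0.52 z-axis [ 0.001  0.    -1.   ] yawy 0.85
turn wz 0.0 (alt -3.141 )
shift tool mm (before turn) [-179.5 -221.4 -120.2]
```

Emit:
{"method": "arm_command", "body": {"steps": [[0,0,0,0,0,-0.02,0.025],[0,0,0,0,0,-0.04,0.025],[0,0,0,0,0,-0.04,0.025],[0,0,0,-0.015,-0.018,-0.035,0.025],[0,0,0,-0.025,-0.031,-0.025,0.025],[0,0,0,-0.028,-0.035,0,0.025],[0,0,0,-0.028,-0.035,0,0.025],[0,0,0,-0.028,-0.035,0,0.025],[0,0,0,-0.028,-0.034,0,0.025],[0,0,0,-0.018,-0.022,0,0.025]]}}

```text
clock: 27.8
eef_pos: [561.3, 48.3, 188.8]
tcp_rot: [0.353, 0.935, -0.0, -0.001]
contact_force: [0.4, 0.2, -2.1]
opening: 31.9
```

```bash
python3 -c "
from h import *
go(561.7,36.2,70,.85)"
```

```text
t 27.8 pos [561.3  48.3 188.8] open 31.9 F [ 0.4  0.2 -2.1] q6 -0.97 z-axis [-0.001 -0.    -1.   ] yawy 0.848
turn wz -0.002 (alt 3.14 )
shift tool mm (before turn) [ -8.4  -8.7 118.8]
```

Emit:
{"method": "arm_command", "body": {"steps": [[0,0,0,-0.004,-0.0045,0.01,0.025],[0,0,0,-0.003,-0.0035,0.015,0.025],[0,0,0,0,0,0.02,0.025],[0,0,0,0,0,0.02,0.025],[0,0,0,0,0,0.02,0.025],[0,0,0,0,0,0.015,0.025],[0,0,0,0,0,0.01,0.025],[0,0,0,0,0,0.005,0.025],[0,0,0,0,0,0,0.025],[0,0,0,0,0,0,0.025]]}}

```text
clock: 28.8
eef_pos: [562.2, 40.5, 74.8]
tcp_rot: [0.353, 0.936, 0.0, 0.0]
contact_force: [1.0, 0.1, -1.1]
opening: 31.8
```

```bash
python3 -c "
from h import *
go(561.7,36.2,55,.85)
for c in('scene','top'): snap(c)
overlay('scene',[('narrow_cup',561.7,36.2,25,0,(0,255,0)),('amber_jar',636.5,-30,25,0,(255,0,0))],(270,130,410,250),'pics/ov12.png',5)
"
```

```text
t 28.8 pos [562.2  40.5  74.8] open 31.8 F [ 1.   0.1 -1.1] q6 -0.99 z-axis [ 0.001 -0.    -1.   ] yawy 0.85
turn wz 0.0 (alt -3.142 )
shift tool mm (before turn) [-2.4 -3.5 19.8]
```

View pics/ov12.png

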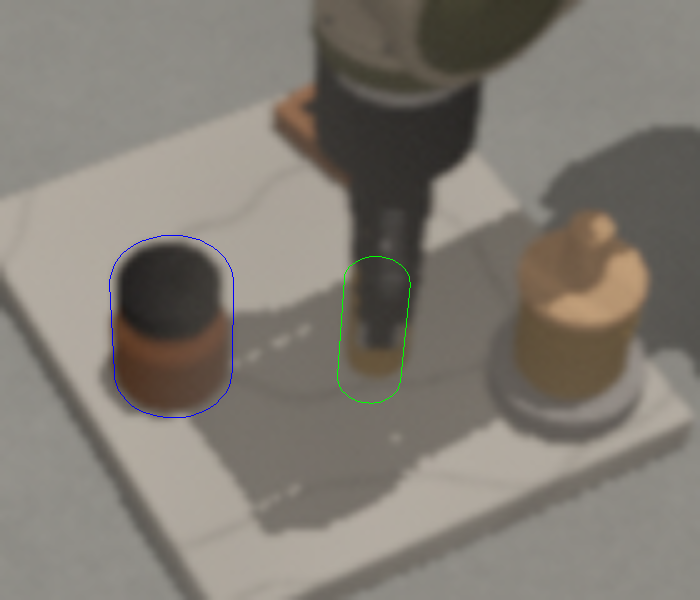

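Emit:
{"method": "arm_command", "body": {"steps": [[0,0,0,-0.0012,-0.0018,0.005,0.025],[0,0,0,-0.0012,-0.0018,0.005,0.025],[0,0,0,0,0,0.003,0.025],[0,0,0,0,0,0.002,0.025],[0,0,0,0,0,0.001,0.025],[0,0,0,0,0,0.001,0.025],[0,0,0,0,0,0,0.025],[0,0,0,0,0,0,0.025],[0,0,0,0,0,0,0.025],[0,0,0,0,0,0,0.025]]}}

```text
clock: 29.9
eef_pos: [561.3, 36.1, 57.4]
tcp_rot: [0.353, 0.936, 0.0, 0.0]
contact_force: [0.1, 0.2, -1.9]
opening: 31.7
```

Emit:
{"method": "arm_command", "body": {"steps": [[0,0,0,0,0,0.001,0.025],[0,0,0,0,0,0.001,0.025],[0,0,0,0,0,0,0.025],[0,0,0,0,0,0,0.025],[0,0,0,0,0,0,0.025],[0,0,0,0,0,0,0.025],[0,0,0,0,0,0,0.025],[0,0,0,0,0,0,0.025],[0,0,0,0,0,0,0.025],[0,0,0,0,0,0,0.025]]}}

```text
clock: 30.9
eef_pos: [561.3, 36.1, 55.3]
tcp_rot: [0.353, 0.936, 0.0, -0.0]
contact_force: [0.5, 0.4, -1.8]
opening: 31.8
```

Emit:
{"method": "arm_command", "body": {"steps": [[0,0,0,0,0,0.0005,0.025],[0,0,0,0,0,0.0005,0.025],[0,0,0,0,0,0,0.025],[0,0,0,0,0,0,0.025],[0,0,0,0,0,0,0.025],[0,0,0,0,0,0,0.025],[0,0,0,0,0,0,0.025],[0,0,0,0,0,0,0.025],[0,0,0,0,0,0,0.025],[0,0,0,0,0,0,0.025]]}}

```text
clock: 31.9
eef_pos: [561.4, 36.1, 54.8]
tcp_rot: [0.353, 0.936, 0.0, 0.0]
contact_force: [-1.8, -0.1, 6.1]
opening: 31.7
```

Emit:
{"method": "arm_command", "body": {"steps": [[0,0,0,0,0,0,0.036],[0,0,0,0,0,0,0.04],[0,0,0,0,0,0,0.055],[0,0,0,0,0,0,0.07],[0,0,0,0,0,0,0.07],[0,0,0,0,0,-0.02,0.07],[0,0,0,0,0,-0.035,0.07],[0,0,0,0,0,-0.04,0.07],[0,0,0,0,0,-0.04,0.07],[0,0,0,0,0,-0.015,0.07]]}}

```text
clock: 32.9
eef_pos: [562.4, 36.0, 208.4]
tcp_rot: [0.353, 0.936, 0.001, 0.003]
contact_force: [0.2, -0.5, -0.7]
opening: 69.8
```

```bash
python3 -c "
from h import *
go(456.5,347.6,150,.65+1.571)
for c in('scene','top'): snap(c)
fit('narrow_cup',561.7,36.2,25,cams=('scene',)); fit('ferrule_tin',457,348,0)
overlay('scene',[('narrow_cup',561.7,36.2,25,0,(0,255,0)),('amber_jar',636.5,-30,25,0,(255,0,0))],(270,130,410,250),'pics/ov13.png',5)
"
```

```text
t 32.9 pos [562.4  36.  208.4] open 69.8 F [ 0.2 -0.5 -0.7] q6 -0.99 z-axis [ 0.006 -0.001 -1.   ] yawy 0.85
turn wz -1.371 (alt 1.771 )
shift tool mm (before turn) [285.5 164.1  57.5]
narrow_cup {'scene': (np.float64(556.8), np.float64(32.9), np.float64(0.048), np.float64(0.897)), 'both': (np.float64(556.8), np.float64(32.9), np.float64(0.048), np.float64(0.897))}
ferrule_tin {'top': (np.float64(458.0), np.float64(347.2), np.float64(0.612), np.float64(0.873)), 'scene': (np.float64(454.4), np.float64(347.0), np.float64(0.64), np.float64(0.959)), 'both': (np.float64(455.5), np.float64(347.1), np.float64(0.634), np.float64(0.899))}
```

View pics/ov13.png

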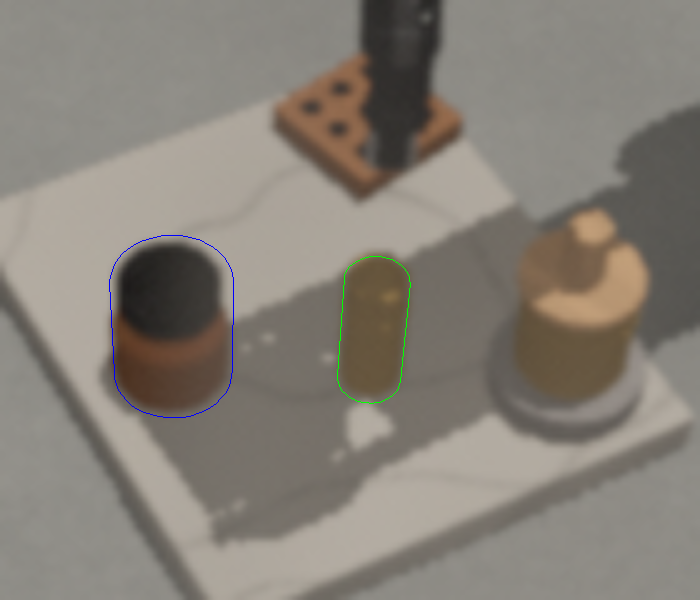

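Emit:
{"method": "arm_command", "body": {"steps": [[0,0,0,0.03,0.0172,0,0.07],[0,0,0,0.03,0.0172,0,0.07],[0,0,0,0.03,0.0172,0,0.08],[0,0,0,0.03,0.0172,0,0.085],[0,0,0,0.03,0.0172,0,0.085],[0,0,0,0.03,0.0172,0,0.085],[0,0,0,0.03,0.0172,0,0.085],[0,0,0,0.03,0.0172,0.01,0.085],[0,0,0,0.03,0.0172,0.015,0.085],[0,0,0,0.015,0.009,0.015,0.085]]}}

```text
clock: 34.15
eef_pos: [453.6, 349.2, 162.2]
tcp_rot: [0.352, 0.936, -0.001, -0.001]
contact_force: [1.0, -0.6, 0.6]
opening: 84.7
```

Emit:
{"method": "arm_command", "body": {"steps": [[0,0,-0.14,0,0,0.008,0.085],[0,0,-0.14,0,0,0.008,0.085],[0,0,-0.14,0,0,0.008,0.085],[0,0,-0.14,0,0,0.008,0.085],[0,0,-0.14,0,0,0.008,0.085],[0,0,-0.14,0,0,0.008,0.085],[0,0,-0.14,0,0,0.008,0.085],[0,0,-0.14,0,0,0.008,0.085],[0,0,-0.14,0,0,0.008,0.085],[0,0,-0.1,0,0,0.008,0.085]]}}

```text
clock: 35.15
eef_pos: [454.5, 346.8, 82.3]
tcp_rot: [-0.317, 0.949, -0.0, -0.001]
contact_force: [0.2, 0.5, 0.0]
opening: 85.2
```

```bash
python3 -c "
from h import *
go(456.2,347.4,5,.64+1.571)
for c in('scene','top'): snap(c)
overlay('scene',[('ferrule_tin',456.2,347.4,0,.64,(0,255,0))],(400,180,520,300),'pics/ov14.png',5)
fit('ferrule_tin',456,347.5,0)
"
```

```text
t 35.15 pos [454.5 346.8  82.3] open 85.2 F [0.2 0.5 0. ] q6 -1.77 z-axis [-0.003 -0.001 -1.   ] yawy 2.215
turn wz 0.004 (alt -3.137 )
shift tool mm (before turn) [-2.  -0.6 77.3]
ferrule_tin {'top': (np.float64(448.8), np.float64(330.1), np.float64(1.985), np.float64(0.39)), 'scene': (np.float64(454.7), np.float64(346.5), np.float64(0.638), np.float64(0.948)), 'both': (np.float64(455.1), np.float64(346.6), np.float64(0.643), np.float64(0.661))}
```

View pics/ov14.png

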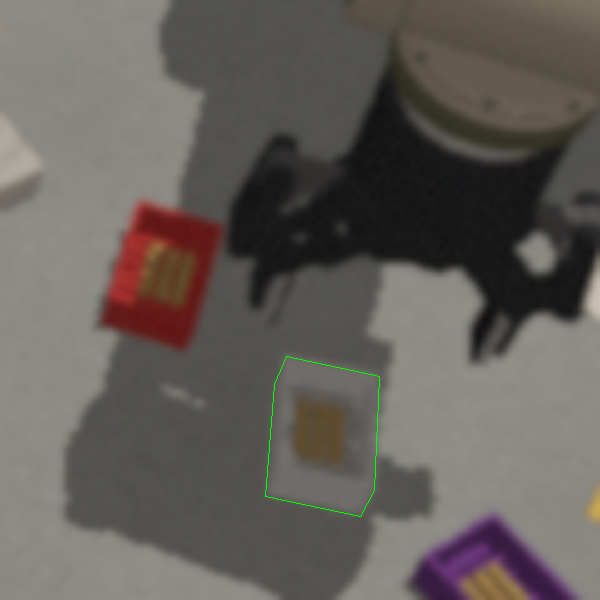

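Emit:
{"method": "arm_command", "body": {"steps": [[0,0,0,-0.002,-0.0005,0.01,0.085],[0,0,0,0,0,0.015,0.085],[0,0,0,0,0,0.015,0.085],[0,0,0,0,0,0.015,0.085],[0,0,0,0,0,0.01,0.085],[0,0,0,0,0,0.007,0.085],[0,0,0,0,0,0.005,0.085],[0,0,0,0,0,0,0.085],[0,0,0,0,0,0,0.085],[0,0,0,0,0,0,0.085]]}}

```text
clock: 36.35
eef_pos: [457.5, 348.2, 7.8]
tcp_rot: [-0.314, 0.949, 0.0, 0.0]
contact_force: [0.8, 0.7, -0.5]
opening: 84.8
```

```bash
python3 -c "
from h import *
go(456.2,347.4,3,.64+1.571)
for c in('scene',): snap(c)
overlay('scene',[('ferrule_tin',456.2,347.4,0,.64,(0,255,0))],(400,180,520,300),'pics/ov15.png',5)
"
```

```text
t 36.35 pos [457.5 348.2   7.8] open 84.8 F [ 0.8  0.7 -0.5] q6 -1.76 z-axis [ 0.001  0.    -1.   ] yawy 2.21
turn wz -0.001 (alt 3.141 )
shift tool mm (before turn) [1.5 0.1 4.8]
```

View pics/ov15.png

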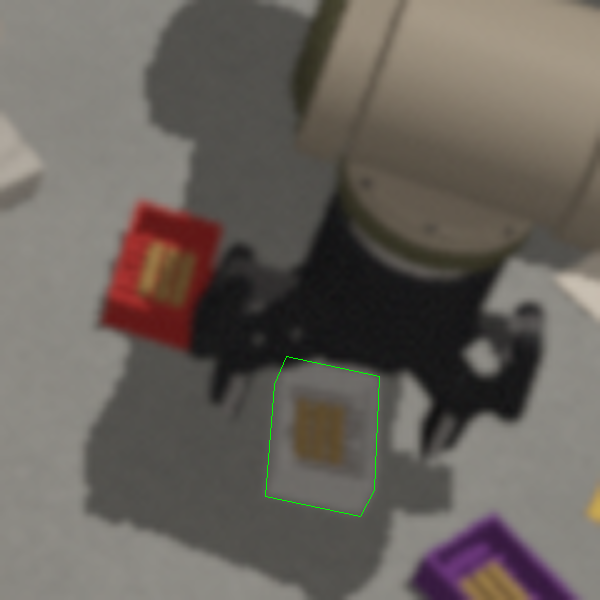

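Emit:
{"method": "arm_command", "body": {"steps": [[0,0,0,0.001,0,0.003,0.085],[0,0,0,0,0,0.0015,0.08],[0,0,0,0,0,0,0.07],[0,0,0,0,0,0,0.06],[0,0,0,0,0,0,0.05],[0,0,0,0,0,0,0.037],[0,0,0,0,0,0,0.037],[0,0,0,0,0,0,0.037],[0,0,0,0,0,0,0.037],[0,0,0,0,0,0,0.037]]}}

```text
clock: 37.4
eef_pos: [456.6, 347.5, 3.0]
tcp_rot: [-0.314, 0.949, 0.0, 0.0]
contact_force: [0.0, 0.2, 3.8]
opening: 43.0
```

Emit:
{"method": "arm_command", "body": {"steps": [[0,0,0,0,0,0,0.037],[0,0,0,0,0,0,0.037],[0,0,0,0,0,0,0.037],[0,0,0,0,0,-0.01,0.037],[0,0,0,0,0,-0.02,0.037],[0,0,0,0,0,-0.03,0.037],[0,0,0,0,0,-0.03,0.037],[0,0,0,0,0,-0.01,0.037],[0,0,0,0,0,0,0.037],[0,0,0,0,0,0,0.037]]}}

```text
clock: 38.4
eef_pos: [455.7, 347.1, 101.4]
tcp_rot: [-0.314, 0.949, -0.0, -0.001]
contact_force: [-0.3, -0.7, -1.4]
opening: 42.8
```

```bash
python3 -c "
from h import *
go(542.1,-61.8,150,1.897)
for c in('scene',): snap(c)
overlay('scene',[('ferrule_tin',456.2,347.4,101,.64,(0,255,0))],(400,160,540,290),'pics/ov16.png',5)
"
```

```text
t 38.4 pos [455.7 347.1 101.4] open 42.8 F [-0.3 -0.7 -1.4] q6 -1.76 z-axis [-0.002 -0.001 -1.   ] yawy 2.21
turn wz 0.313 (alt -2.829 )
shift tool mm (before turn) [ 174.6 -379.7  -48.4]
```

View pics/ov16.png

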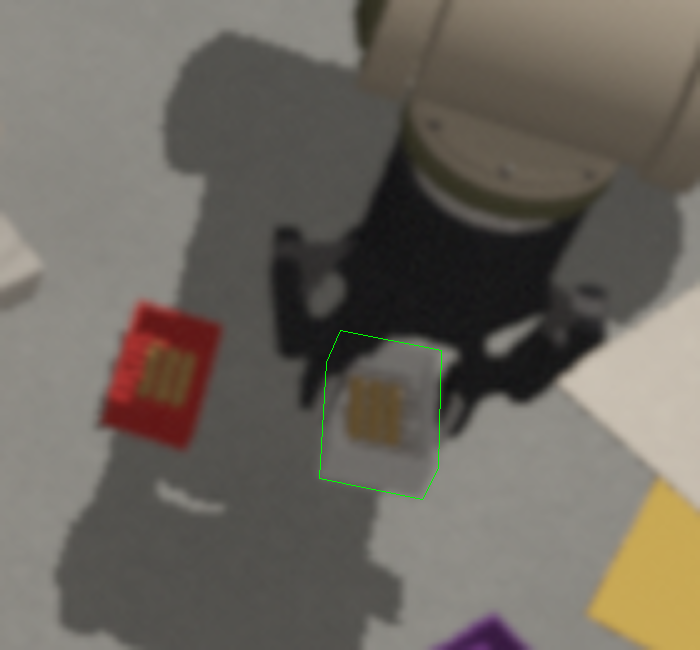

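Emit:
{"method": "arm_command", "body": {"steps": [[0,0,0,0,0,-0.025,0.037],[0,0,0,0,0,-0.04,0.037],[0,0,0,0.006,-0.013,-0.02,0.037],[0,0,0,0.012,-0.026,-0.005,0.037],[0,0,0,0.0175,-0.038,0,0.037],[0,0,0,0.0175,-0.038,0,0.037],[0,0,0,0.0175,-0.038,0,0.037],[0,0,0,0.0175,-0.038,0,0.037],[0,0,0,0.0175,-0.038,0,0.037],[0,0,0,0.0175,-0.038,0,0.037]]}}

```text
clock: 39.45
eef_pos: [516.6, 58.1, 191.4]
tcp_rot: [-0.314, 0.949, 0.001, -0.001]
contact_force: [0.7, -0.6, -0.8]
opening: 43.1
```

```bash
python3 -c "
from h import *
go(542.1,-61.8,150,1.897)
"
```

```text
t 39.45 pos [516.6  58.1 191.4] open 43.1 F [ 0.7 -0.6 -0.8] q6 -2.32 z-axis [-0.003  0.    -1.   ] yawy 2.21
turn wz 0.313 (alt -2.829 )
shift tool mm (before turn) [  51.  -111.5   41.3]
```

Emit:
{"method": "arm_command", "body": {"steps": [[0,0,0,0.015,-0.033,0,0.037],[0,0,0,0.015,-0.032,0,0.037],[0,0,0,0.012,-0.026,0,0.037],[0,0,0,0.009,-0.02,0,0.037],[0,0,0.06,0,0,0,0.037],[0,0,0.1,0,0,0.01,0.037],[0,0,0.1,0,0,0.015,0.037],[0,0,0.053,0,0,0.02,0.037],[0,0,0,0,0,0.02,0.037],[0,0,0,0,0,0.02,0.037]]}}

```text
clock: 40.45
eef_pos: [541.5, -59.5, 105.5]
tcp_rot: [-0.162, 0.987, 0.001, -0.001]
contact_force: [0.1, 1.5, -1.1]
opening: 43.2
```

```bash
python3 -c "
from h import *
for c in('scene','top'): snap(c)
go(542.1,-61.8,28,1.897)
fit('narrow_cup',561.7,36.2,25);fit('plug',485,101.5,90);fit('amber_jar',636,-30,25)
overlay('scene',[('ferrule_tin',542.1,-61.8,25,.326,(0,255,0)),('drilled_block',448,-93.5,25,1.6,(255,0,0)),('amber_jar',636.5,-30,25,0,(255,0,0))],(260,120,400,230),'pics/ov17.png',5)
"
```

```text
t 40.55 pos [540.3 -59.2 104.2] open 43.2 F [-0.6  0.4 -1.4] q6 -2.22 z-axis [-0.007  0.002 -1.   ] yawy 1.897
turn wz -0.0 (alt 3.141 )
shift tool mm (before turn) [-1.3 -3.4 76.2]
narrow_cup {'top': (np.float64(561.8), np.float64(36.7), np.float64(-0.008), np.float64(0.912)), 'scene': (np.float64(558.0), np.float64(34.0), np.float64(0.043), np.float64(0.874)), 'both': (np.float64(561.2), np.float64(36.8), np.float64(0.08), np.float64(0.877))}
plug {'top': (np.float64(486.6), np.float64(101.7), np.float64(0.082), np.float64(0.85)), 'scene': (np.float64(483.7), np.float64(99.5), np.float64(0.076), np.float64(0.943)), 'both': (np.float64(484.1), np.float64(99.8), np.float64(0.1), np.float64(0.893))}
amber_jar {'top': (np.float64(636.5), np.float64(-26.8), np.float64(0.03), np.float64(0.838)), 'scene': (np.float64(633.6), np.float64(-30.5), np.float64(-0.007), np.float64(0.811)), 'both': (np.float64(636.4), np.float64(-26.7), np.float64(0.027), np.float64(0.823))}
```

View pics/ov17.png

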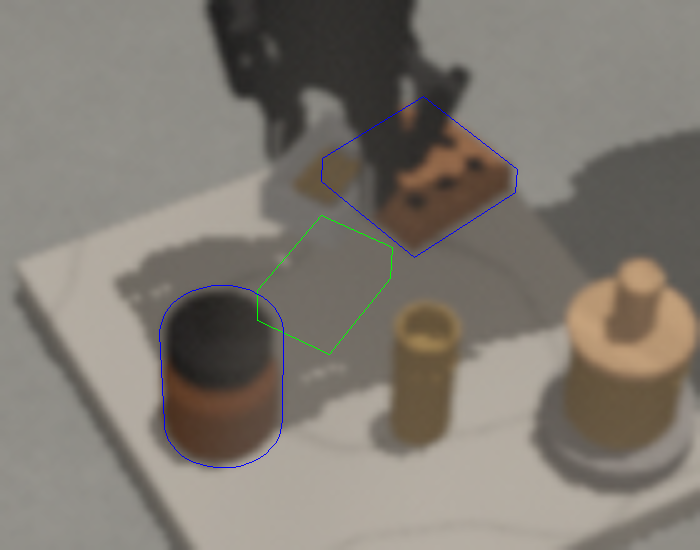

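Emit:
{"method": "arm_command", "body": {"steps": [[0,0,0,-0.001,-0.002,0.01,0.037],[0,0,0,0,-0.001,0.01,0.037],[0,0,0,0,0,0.01,0.037],[0,0,0,0,0,0.01,0.037],[0,0,0,0,0,0.01,0.037],[0,0,0,0,0,0.008,0.037],[0,0,0,0,0,0.005,0.037],[0,0,0,0,0,0.004,0.037],[0,0,0,0,0,0,0.037],[0,0,0,0,0,0,0.037]]}}

```text
clock: 41.85
eef_pos: [544.3, -62.3, 41.1]
tcp_rot: [-0.162, 0.987, -0.0, 0.0]
contact_force: [-0.1, 0.2, -2.1]
opening: 43.2
```

```bash
python3 -c "
from h import *
for c in('scene',): snap(c)
go(542.1,-61.8,28,1.897)
overlay('scene',[('ferrule_tin',542.1,-61.8,25,.326,(0,255,0))],(260,120,400,230),'pics/ov18.png',5)
"
```

```text
t 41.9 pos [544.4 -62.3  41.1] open 43.2 F [ 0.7 -0.3 -1.4] q6 -2.22 z-axis [ 0.001 -0.    -1.   ] yawy 1.897
turn wz -0.0 (alt 3.142 )
shift tool mm (before turn) [ 2.   1.2 13.1]
```

View pics/ov18.png

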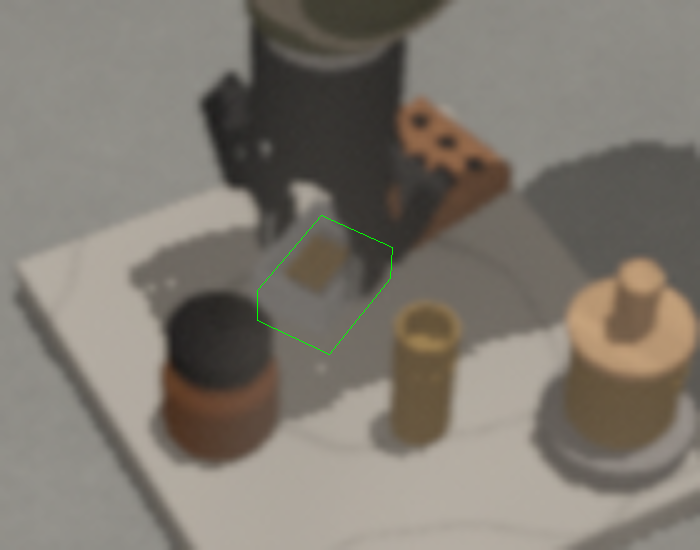

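Emit:
{"method": "arm_command", "body": {"steps": [[0,0,0,0.0015,0.001,0.003,0.037],[0,0,0,0,0,0.003,0.037],[0,0,0,0,0,0.002,0.037],[0,0,0,0,0,0.001,0.037],[0,0,0,0,0,0.001,0.037],[0,0,0,0,0,0.001,0.037],[0,0,0,0,0,0,0.037],[0,0,0,0,0,0,0.037],[0,0,0,0,0,0,0.037],[0,0,0,0,0,0,0.037]]}}

```text
clock: 42.9
eef_pos: [542.4, -61.8, 29.8]
tcp_rot: [-0.162, 0.987, -0.0, 0.0]
contact_force: [-0.3, 0.5, -1.0]
opening: 43.2
```

Emit:
{"method": "arm_command", "body": {"steps": [[0,0,0,0,0,0.001,0.037],[0,0,0,0,0,0.001,0.037],[0,0,0,0,0,0,0.037],[0,0,0,0,0,0,0.037],[0,0,0,0,0,0,0.037],[0,0,0,0,0,0,0.037],[0,0,0,0,0,0,0.037],[0,0,0,0,0,0,0.037],[0,0,0,0,0,0,0.037],[0,0,0,0,0,0,0.037]]}}

```text
clock: 43.9
eef_pos: [542.4, -61.8, 28.1]
tcp_rot: [-0.162, 0.987, -0.0, 0.0]
contact_force: [-1.7, 0.5, 4.7]
opening: 43.2
```

Emit:
{"method": "arm_command", "body": {"steps": [[0,0,0,0,0,0,0.047],[0,0,0,0,0,0,0.05],[0,0,0,0,0,0,0.06],[0,0,0,0,0,0,0.065],[0,0,0,0,0,0,0.065],[0,0,0,0,0,-0.02,0.065],[0,0,0,0,0,-0.035,0.065],[0,0,0,0,0,-0.04,0.065],[0,0,0,0,0,-0.04,0.065],[0,0,0,0,0,-0.04,0.065]]}}

```text
clock: 44.9
eef_pos: [542.1, -61.7, 204.5]
tcp_rot: [-0.162, 0.987, -0.0, 0.0]
contact_force: [0.6, -0.4, 0.3]
opening: 65.0
```

Emit:
{"method": "arm_command", "body": {"steps": [[0,0,0,0.015,0,-0.02,0.065],[0,0,0,0.02,-0.02,0,0.065],[0,0,0,0.02,-0.03,0,0.065],[0,0,0,0.02,-0.035,0,0.065],[0,0,0,0.02,-0.035,0,0.065],[0,0,0,0.02,-0.035,0,0.065],[0,0,0,0.01,-0.035,0,0.065],[0,0,0,0.01,-0.03,0,0.065],[0,0,0,0,-0.02,0,0.065],[0,0,0,0,0,0,0.065]]}}

```text
clock: 45.9
eef_pos: [491.2, -334.4, 222.1]
tcp_rot: [-0.161, 0.987, 0.0, -0.0]
contact_force: [-0.2, -0.1, -0.1]
opening: 65.1
```

```bash
python3 -c "
from h import *
for c in('scene','top'): cv2.imwrite(f'pics/end_{c}.png',snap(c)['frame'])
go(542.1,-61.8,28,1.897)
"
```

```text
t 46.0 pos [ 491.3 -332.   222.5] open 65.3 F [-0.5  1.2 -0.1] q6 -2.69 z-axis [-0.     0.001 -1.   ] yawy 1.897
turn wz -0.0 (alt 3.141 )
shift tool mm (before turn) [-134.7  239.6  194.6]
```

View pics/end_top.png

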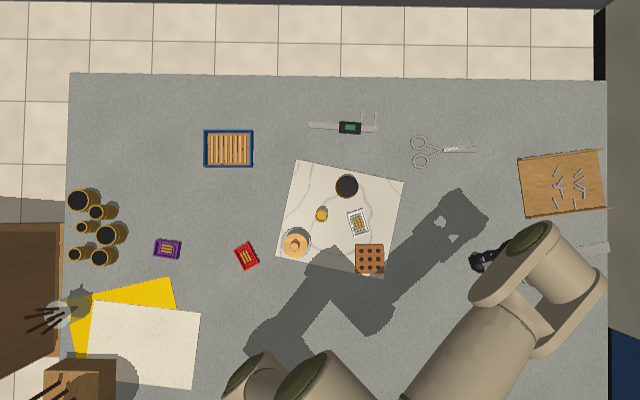

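View pics/end_scene.png

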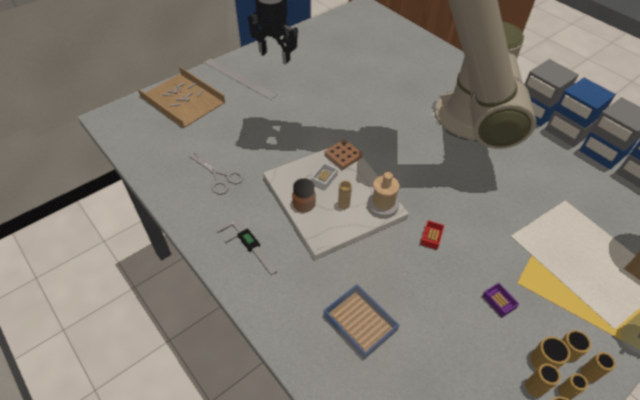

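```bash
python3 -c "
from h import *
for c in('scene','top'): snap(c)
o={}
for n,x,y,z in [('wide_cup',485,101.5,43),('plug',485,101.5,90),('narrow_cup',561.7,36.2,25),('ferrule_tin',542,-62,25),('tapping_block',487,102,25),('drilled_block',448,-93.5,25),('amber_jar',636.5,-30,25)]: fit(n,x,y,z)
for n in ('wide_cup','plug','narrow_cup','ferrule_tin','tapping_block','drilled_block','amber_jar','scissors','blue_tray','caliper'):
    print(n,[[(np.round(d['point'],1).tolist(),round(d['conf'],2)) for d in r.tip_of(c,n)[:2]] for c in ('top','scene')])
overlay('top',[('plug',485,101.5,90,0,(0,255,0)),('tapping_block',487,102,25,0,(255,0,0)),('narrow_cup',561.7,36.2,25,0,(0,255,0)),('ferrule_tin',542,-62,25,.326,(0,255,0)),('drilled_block',448,-93.5,25,0.026,(255,0,0)),('amber_jar',636.5,-30,25,0,(255,0,0))],(265,150,415,290),'pics/ov20.png',4)
overlay('scene',[('plug',485,101.5,90,0,(0,255,0)),('wide_cup',485,101.5,43,0,(0,0,255)),('tapping_block',487,102,25,0,(255,0,0)),('narrow_cup',561.7,36.2,25,0,(0,255,0)),('ferrule_tin',542,-62,25,.326,(0,255,0))],(255,130,415,260),'pics/ov21.png',4)
"
```

```text
wide_cup top no mask
wide_cup {'scene': (np.float64(482.0), np.float64(99.6), np.float64(0.12), np.float64(0.455)), 'both': (np.float64(482.0), np.float64(99.6), np.float64(0.12), np.float64(0.455))}
plug {'top': (np.float64(484.8), np.float64(100.4), np.float64(0.061), np.float64(0.926)), 'scene': (np.float64(483.1), np.float64(100.0), np.float64(-0.012), np.float64(0.896)), 'both': (np.float64(484.4), np.float64(100.5), np.float64(0.087), np.float64(0.906))}
narrow_cup top no mask
narrow_cup {'scene': (np.float64(557.9), np.float64(34.1), np.float64(-0.003), np.float64(0.899)), 'both': (np.float64(557.9), np.float64(34.1), np.float64(-0.003), np.float64(0.899))}
ferrule_tin {'top': (np.float64(543.0), np.float64(-61.5), np.float64(0.353), np.float64(0.929)), 'scene': (np.float64(541.2), np.float64(-62.9), np.float64(0.37), np.float64(0.939)), 'both': (np.float64(542.5), np.float64(-61.9), np.float64(3.494), np.float64(0.926))}
tapping_block top no mask
tapping_block {'scene': (np.float64(485.9), np.float64(102.7), np.float64(0.181), np.float64(0.495)), 'both': (np.float64(485.9), n
[... 643 characters left out ...]
, 40.3, 22.5], 0.48)], [([556.8, 39.5, 24.7], 0.86)]]
ferrule_tin [[([450.9, 241.1, 4.4], 0.94), ([459.6, 456.1, -4.0], 0.92)], [([447.0, 240.8, 0.0], 0.91), ([461.1, 454.3, 1.0], 0.67)]]
tapping_block [[([486.4, 97.1, 24.8], 0.48)], [([483.2, 100.0, 25.9], 0.61)]]
drilled_block [[([450.6, -91.6, 22.1], 0.85), ([750.1, -277.3, 1.6], 0.59)], [([449.5, -94.6, 23.4], 0.67)]]
amber_jar [[([638.9, -31.1, 23.5], 0.75)], [([637.2, -30.7, 27.0], 0.86), ([807.5, -18.8, -0.2], 0.22)]]
scissors [[([749.0, -278.7, -0.6], 0.62)], [([748.6, -282.5, 2.8], 0.6)]]
blue_tray [[([741.7, 292.8, -2.4], 0.97)], [([741.4, 296.6, -1.1], 0.98)]]
caliper [[([804.7, -18.5, 0.4], 0.68)], [([805.4, -15.9, -2.7], 0.61)]]
```

View pics/ov20.png

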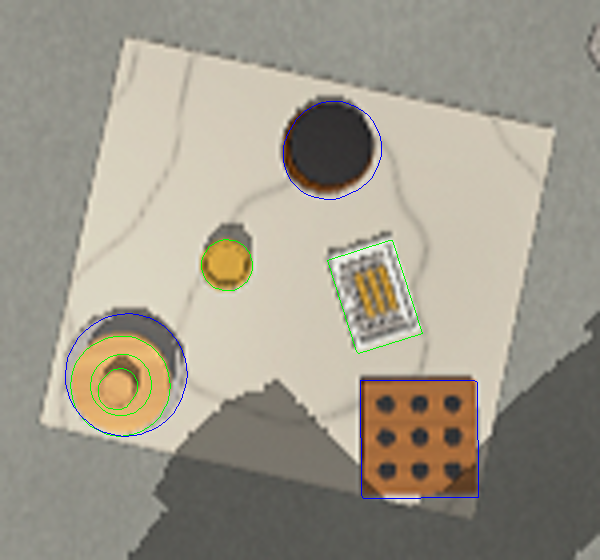

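View pics/ov21.png

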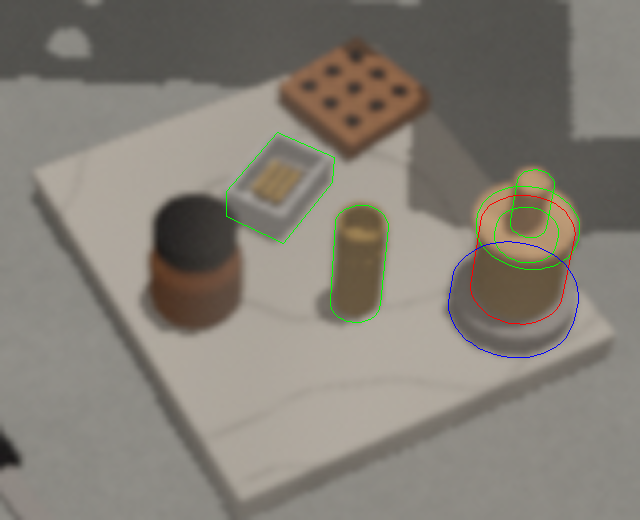

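```bash
python3 -c "
from rig import r
print(r.finish_job(), r.observe()['clock'])"
```

```text
the job is handed in; nothing more can be done
the job is handed in; nothing more can be done
```

The job is done and handed in at about 46 s of robot time. The order was wide cup on the round steel block, plug into it, then the narrow cup, then the bright-metal tin. The red and purple tins were left alone.

**What the last checks showed**
- **Placing:** in both camera views all four things stand upright. The tin is within about 1–2 mm of midway, and the narrow cup agrees with midway to about 1 mm from above (before the tin was set) and about 4 mm in the side view.
- **Wide cup and plug:** the plug's flange sits on the cup's rim. Together they stand about 2–3 mm off the block's centre toward the robot, which I left uncorrected.
- **Bystanders:** the scissors, tray and caliper read where they started, within the networks' scatter (about 5 mm).
- **Forces:** the wrist forces I read while setting things down stayed under about 10 N, and the gripper ended clear of everything.

**What failed or disagreed**
- The two cameras disagreed by a steady 2–4 mm, so I averaged them or went by the robot's own position.
- In the last look:
  - The origin network did not report the closed wide cup at all, and its outline showed only in the side view, half hidden by the plug.
  - The top camera gave no outline for the narrow cup, jar or steel block.
  - Some detections were false: the scissors were reported as the plug and as the drilled block, and the two best tin hits in each view were the red and purple look-alikes.

For the items the networks missed, I went by model outlines drawn over the pictures.

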